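Unstack the sample containers onto their stations

TASK

The containers of the last sample were carried to the sorting desk in two small stacks. Take the stacks apart and put each container in the middle of its own station so that work can go on: the vial in the polystyrene tray, the crucible on the pan of the balance, the staining block on the warming plate, the culture dish on the light plate, and the slide case in the steel tray, its long side along the tray's long side. Keep everything upright, set it down without dropping it, and let go of it.

Things in the scene. Friction and masses are not known exactly. Their poses are not given: they have to be found in the camera images.
- slide_case: Loose. Flat closed case for microscope slides, grey plastic with a paper label on its lid: 86 mm along its x, 56 mm along its y, 22 mm high, flat on top, about 90 g. Origin: centre of its underside, z up. At the start it lies on the desk as the bottom of one of the two stacks.
- culture_dish: Loose. Round covered culture dish (its lid stays on), pale glass: 64 mm across at the lid (upper 13 mm), 60 mm across below, 22 mm high, flat on top, about 60 g. Origin: centre of its underside, z up. At the start it lies on the desk as the bottom of the other stack.
- staining_block: Loose. Square glass staining block with its square cover (one piece), pale glass with a white round well, 29 mm across, seen in the middle of its top: 40 x 40 mm, 18 mm high, flat on top, about 60 g. Origin: centre of its underside, z up, x and y square to its sides. At the start it lies on the slide case or on the culture dish, roughly in the middle, and carries the vial.
- crucible: Loose. White porcelain crucible, an open round cup: 44 mm across from 12 mm above its foot to its rim, narrowing to a foot 32 mm across, 28 mm high, wall 3 mm, about 40 g. Origin: centre of its underside, z up. At the start it stands on the culture dish or on the slide case, whichever does not carry the staining block.
- vial: Loose. Small upright brown glass vial with a black screw cap: body 26 mm across, cap 28 mm across (upper 13 mm), 50 mm high, about 30 g. Origin: centre of its underside, z up. At the start it stands on the staining block.
- balance: Fixed. Small white laboratory balance with a round steel pan, 100 mm across, its top 42 mm above the desk. Origin: on the desk straight below the centre of the pan, z up; the housing, 34 mm high and 130 mm wide in y, reaches 67 mm behind (+x) and 119 mm in front (-x, with display and keys). Place of the crucible.
- light_plate: Fixed. Flat black-framed light plate, 130 x 130 mm, with a white diffuser of 108 x 108 mm whose top is 11 mm above the desk. Origin: on the desk below its centre, z up, x and y square to its sides. Place of the culture dish.
- hotplate: Fixed. Grey warming plate with a bare aluminium top, 116 mm in x by 120 mm in y, 46 mm above the desk. Origin: on the desk below the centre of the aluminium top, z up; the housing, 38 mm high and 130 mm wide in y, reaches 68 mm behind (+x) and 102 mm in front (-x), where a knob stands 16 mm further out. Place of the staining block.
- foam_tray: Fixed. Open white polystyrene tray, outside 150 x 150 mm and 35 mm high, walls 15 mm thick (inside 120 x 120 mm), inner floor 10 mm above the desk. Origin: on the desk below its centre, z up, x and y square to its sides. Place of the vial.
- steel_tray: Fixed. Shallow steel tray, outside 170 mm along its x and 130 mm along its y, rim 17 mm high (6 mm thick), inner floor 3 mm above the desk. Origin: on the desk below its centre, z up. Place of the slide case, whose long side (x) lies along the tray's long side (x).
Not all that is in view belongs to the job. What is shaped like the staining_block but green is not meant.

How it is judged (in metres and radians):
At the end, for the whole second after the job is handed in: Each container rests upright (within 7 degrees), still (under 0.02 m/s) and directly on its own station (height within 5 mm), its centre within 15 mm of the station's centre seen from above; the slide case's long side is within 0.2 rad of the steel tray's long side, either way round (horizontal distance between slide_case and steel_tray below 0.015 m and z of slide_case in the frame of steel_tray between -0.002 and 0.008 m and angle between each of slide_case, culture_dish, staining_block, crucible, vial's own z axis and vertical below 0.12 rad and linear speed of each of slide_case, culture_dish, staining_block, crucible, vial below 0.02 m/s and horizontal distance between culture_dish and light_plate below 0.015 m and z of culture_dish in the frame of light_plate between 0.006 and 0.016 m and horizontal distance between staining_block and hotplate below 0.015 m and z of staining_block in the frame of hotplate between 0.041 and 0.051 m and horizontal distance between crucible and balance below 0.015 m and z of crucible in the frame of balance between 0.037 and 0.047 m and horizontal distance between vial and foam_tray below 0.015 m and z of vial in the frame of foam_tray between 0.005 and 0.015 m and angle between the x axis of slide_case and the x axis of steel_tray, either way round below 0.2 rad); the robot touches nothing.
It fails at once if a container is tipped over (more than 35 degrees) (angle between any of slide_case, culture_dish, staining_block, crucible, vial's own z axis and vertical above 0.61 rad).
It fails at once if a container is dropped: it moves faster than 0.6 m/s while the fingers do not touch it (a fall of about 18 mm) ((linear speed of slide_case above 0.6 m/s and contact force between slide_case and the fingers below 0.05 N) or (linear speed of culture_dish above 0.6 m/s and contact force between culture_dish and the fingers below 0.05 N) or (linear speed of staining_block above 0.6 m/s and contact force between staining_block and the fingers below 0.05 N) or (linear speed of crucible above 0.6 m/s and contact force between crucible and the fingers below 0.05 N) or (linear speed of vial above 0.6 m/s and contact force between vial and the fingers below 0.05 N)).
It also fails if it takes over 112 s, if anything falls off the work surface, if the arm or the gripper's body presses on something with over 40 N, if the wrist force passes 120 N, or if a joint passes its speed limit or range.

ROBOT

A 7-joint arm with a two-finger parallel gripper is mounted at the origin on the work surface. World frame = base frame: x ahead of the robot, y to its left, z up, the work surface at z = 0. Lengths are in m, angles in degrees, forces in N, time in s.
With the tool pointing down it reaches from about 0.425 to 0.925 m from the base axis. Payload 6.8 kg.
Tool frame: the origin (TCP) lies midway between the tips of the shut fingers; the grasp point (between the pads) lies 19 mm behind it; z points along the fingers, y is the line along which they close (so a half turn about z gives the same grasp; the last joint's range is limited). The gripper opens to 85 mm and grips with 20 to 120 N. Pads are 22 mm wide; open, the fingers measure 114 mm over their backs; the gripper's body (76 mm by 85 mm) begins 54 mm behind the grasp point. The pads swing forward as they close: fully open they stand 13 mm farther back than shut.
Start: joints at [66.973, 27.33, 1.283, 89.118, -0.659, 63.558, -4.761], TCP at [0.195, -0.646, 0.231] pointing down, gripper open.
Joint ranges: [-169.35, 169.35], [-19.33, 120.38], [-80.79, 83.38], [13.8, 139.57], [-78.32, 258.32], [9.67, 109.79], [-169.56, 169.56]. Speed limits (degrees/s): [136.94, 136.94, 180, 180, 180, 180, 180].

INTERFACE

Orientations are given as a 3x3 rotation matrix whose columns are the frame's x, y, z axes.
In Python, from bench import ctrl gives the robot as it stands.
- The arm moves only by the tool servo_tool, never from a script. Its arguments are lists of equal length, an entry for each row: "translation": the shift along the tool's x, y, z in cm, a list of three; "rot": the turn, a rotation vector about the tool's x, y, z in degrees, a list of three. A call has exactly 8 rows; each row shifts and turns the commanded pose from where the row before left it, along the tool's axes as they then stand; what a row does not reach is not made up. A row lasts 1/8 s, in which the tool goes at most 62.5 mm and 10.7 degrees, less where a joint would pass 70% of its speed; a pose out of reach is approached as far as the arm can. A call with a gripper value outside its range is refused whole. "fingers" is the opening, from -1 (shut) to 1 (fully open), set as the call begins (left out, the last holds). The fingers move at their own pace and stop on an object; "force" is the grip in N (left out, the last holds). Time passes only in rows, so rows that do not move let the fingers close, or fill a call up. It gives the time, the measured TCP pose, the force, the opening and the grip force at its end, in the units of the state.
- ctrl.state(): the state, without advancing time (a new reading comes with each control period).
- ctrl.capture(name): name is "scene" or "top" or "wrist"; returns the picture (420x560x3 uint8, red, green, blue); there is no depth.
- ctrl.camera_info(name): a dict with "fovy" (degrees; the focal length in pixels is half the picture's height over the tangent of half this angle, whatever the lens; pixels are square), "cx", "cy" (the principal point, pixels), "pose" (4x4, takes a point from camera to world coordinates); the wrist camera has in their place "tool_from_camera" (4x4, takes a point from camera to tool coordinates, whose origin is the TCP and whose axes are the flange's). Camera axes: x right, y up, looking along -z (the intrinsics and any distortion apply to the point x, -y, -z); pixel columns grow to the right and rows downward; lengths in m; the calibration is good to about 2 mm. The wrist camera is an equidistant fisheye: a pixel r from the principal point sees the ray r / f radians off the axis. A picture is of the moment at which its call begins: read the wrist's pose just before it. camera_info takes no time and is no camera call.
- ctrl.job_done(): hands the job in; it is judged then, once.
The state is a dict: "clock": time; "qpos": joint angles; "qd": joint speeds; "effort": joint torques, N m; "position": TCP position; "tcp_rot": TCP orientation; "wrist_force": force on the tool from outside, world axes, zero at the start; "wrist_torque": the same for the moment, N m; "finger_gap": finger opening in m; "finger_force": force on a finger pad.
Only numpy, scipy, OpenCV 4.12 (cv2) and the standard library are available. Lean on these libraries where they do the work, as an engineer would, in place of code of your own. Each camera call takes 0.05 s, during which the arm holds its last target. There are 200 camera calls.

## Working session

There is one attempt and no reset: what is moved stays moved. The work goes in short steps, Python scripts to look and compute and a tool call to move; the robot and the scene stay as the last step left them, time stands still between calls to the robot, and variables do not carry over. Pictures are saved under pics/ and viewed, at most 14 in all, crops included, and the job is handed in when it is done.

Besides the shell and the picture viewer there is one more tool, called by a JSON object that holds its "method" and its "body", one argument or row to a line. servo_tool: Moves the arm, as the interface text tells. Its arguments: {"type":"object","properties":{"translation":{"type":"array","items":{"type":"array","items":{"type":"number"}}},"rot":{"type":"array","items":{"type":"array","items":{"type":"number"}}},"fingers":{"type":"number"},"force":{"type":"number"}},"required":["translation","rot"]}

```bash
ls; mkdir -p pics; python3 - <<'E'
from bench import ctrl
import cv2,numpy as np
np.set_printoptions(precision=4,suppress=True)
for n in("scene","top"):
    im=ctrl.capture(n); cv2.imwrite(f"pics/{n}0.png",cv2.resize(im[:,:,::-1],(800,600),interpolation=cv2.INTER_CUBIC)); np.save(f"pics/{n}0.npy",im)
    print(n,ctrl.camera_info(n))
print(ctrl.camera_info("wrist")); s=ctrl.state();print(s)
E
```

```text
pics
scene {'fovy': 52.65201923742926, 'cx': 286.9316521097329, 'cy': 212.14228281811359, 'pose': array([[ 0.4232, -0.7533,  0.5033,  1.0101],
       [ 0.9059,  0.3419, -0.25  , -0.2538],
       [ 0.0163,  0.5618,  0.8271,  0.8753],
       [ 0.    ,  0.    ,  0.    ,  1.    ]])}
top {'fovy': 53.02136186854126, 'cx': 279.2486924328392, 'cy': 208.02447853490793, 'pose': array([[ 0.0049,  0.9914, -0.1307,  0.3429],
       [-0.9999,  0.0036, -0.0096,  0.0034],
       [-0.009 ,  0.1308,  0.9914,  1.1841],
       [ 0.    ,  0.    ,  0.    ,  1.    ]])}
{'fovy': 65.70646984690485, 'cx': 273.97592227935775, 'cy': 208.41087456476043, 'tool_from_camera': array([[-0.0006,  0.9496,  0.3136,  0.0822],
       [ 1.    ,  0.0002,  0.0012,  0.0001],
       [ 0.0011,  0.3136, -0.9496, -0.1425],
       [ 0.    ,  0.    ,  0.    ,  1.    ]])}
{'clock': 0.1, 'qpos': array([66.9725, 27.3712,  1.2808, 89.1718, -0.6601, 63.5597, -4.7617]), 'qd': array([ 0.0921, -0.1244, -0.07  , -0.3114,  0.0466, -0.0071, -0.081 ]), 'effort': array([  0.0049, -59.7756,   1.6139, -28.1951,   0.0129,   0.005 ,
        -0.0001]), 'position': array([ 0.1953, -0.6456,  0.2304]), 'tcp_rot': array([[ 0.9572,  0.2896, -0.0006],
       [ 0.2896, -0.9571,  0.0016],
       [-0.0001, -0.0017, -1.    ]]), 'wrist_force': array([ 0.3666,  0.1477, -0.3367]), 'wrist_torque': array([ 0.0477, -0.0515, -0.0043]), 'finger_force': 0.0, 'finger_gap': 0.08548491275366732}
```

View pics/top0.png

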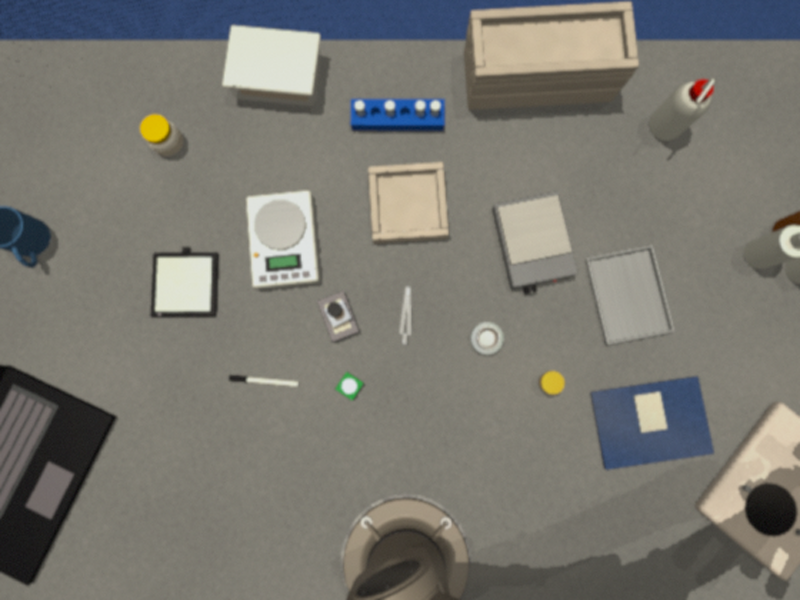

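View pics/scene0.png

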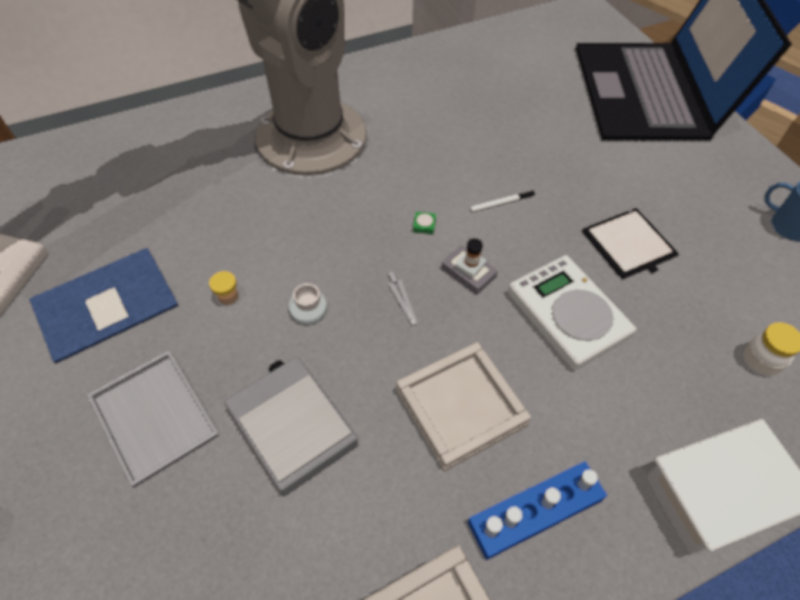

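The top view shows stack A (slide case, staining block, vial) at (339,316) and stack B (dish, crucible) at (487,338). The green block at (349,386) is a decoy. The stations are the light plate (185,284), balance pan (280,225), tray (408,203), hotplate (534,232) and steel tray (630,296).

The tray at (408,203) spans about 78 px, which is about 150 mm, so it fits the foam tray. The box at (552,50) is far too big. Next come the crops.

```bash
cat > h.py <<'E'
import numpy as np,cv2
from bench import ctrl
np.set_printoptions(precision=4,suppress=True)
def ray(name,px,s=None):
    """native pixel -> (origin, dir) in world"""
    i=ctrl.camera_info(name); f=210/np.tan(np.radians(i["fovy"]/2))
    u,v=(px[0]-i["cx"])/f,(px[1]-i["cy"])/f
    if name=="wrist":
        r=np.hypot(u,v); k=np.sinc(r/np.pi); d=np.array([u*k,-v*k,-np.cos(r)])
        T=np.eye(4);T[:3,:3]=s["tcp_rot"];T[:3,3]=s["position"];P=T@i["tool_from_camera"]
    else: d=np.array([u,-v,-1.]);P=i["pose"]
    return P[:3,3],P[:3,:3]@d
def at(name,px,z,s=None):
    o,d=ray(name,px,s); return (o+d*(z-o[2])/d[2])[:2]
def crop(im,c,r,w,h,k):
    return cv2.resize(im[r:r+h,c:c+w,::-1],None,fx=k,fy=k,interpolation=cv2.INTER_CUBIC)
E
python3 - <<'E'
from h import *
t=np.load("pics/top0.npy");s=np.load("pics/scene0.npy")
a=np.vstack([np.hstack([crop(t,210,195,50,50,6),crop(t,315,210,50,50,6)]),np.hstack([crop(s,300,160,50,50,6),crop(s,190,185,50,50,6)])])
cv2.imwrite("pics/a.png",a)
cv2.imwrite("pics/b.png",crop(t,100,105,380,145,2.1))
# rough
k=0.7
for n,p,z in(("vial",(336,310),.09),("cruc",(487,338),.05),("light",(185,284),.011),("pan",(280,225),.042),("foam",(408,203),.035),("hot",(534,232),.046),("steel",(630,296),.017)):
    print(n,at("top",(p[0]*k,p[1]*k),z))
E
```

```text
vial [0.463  0.1291]
cruc [ 0.4155 -0.1518]
light [0.5223 0.4384]
pan [0.6346 0.247 ]
foam [ 0.6813 -0.0024]
hot [ 0.6209 -0.246 ]
steel [ 0.5007 -0.4362]
```

View pics/a.png

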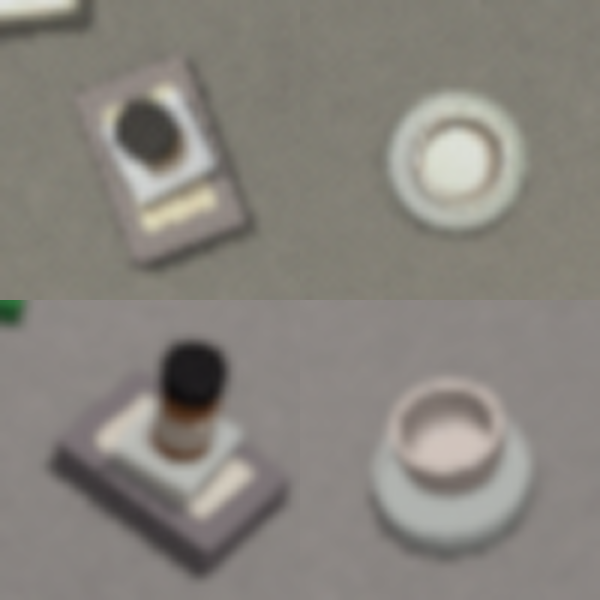

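View pics/b.png

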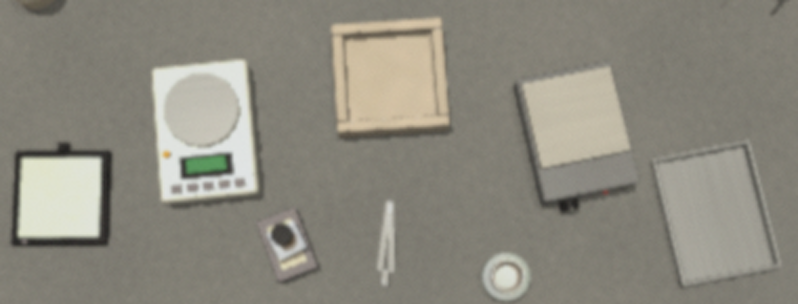

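Crops: at (148,130) in the first panel is the dark-capped brown vial. It stands on a pale square block on the grey labelled slide case. The second stack is the crucible on the dish at (458,158). Neither is green, so both fit the description. Now I compute positions from the corners.

```bash
cat > m.py <<'E'
from h import *
def A(x,y,o,k): return ((x+.5)/k-.5+o[0],(y+.5)/k-.5+o[1])
def quad(n,c,o,k,z,cam="top"):
    P=np.array([at(cam,A(*p,o,k),z) for p in c]); m=P.mean(0)
    e=[P[1]-P[0],P[2]-P[1],P[2]-P[3],P[3]-P[0]]
    ang=[np.degrees(np.arctan2(v[1],v[0]))%90 for v in e]
    print(n,m,"len",np.array([np.linalg.norm(v) for v in e]),"ang",np.array(ang))
    return m
if __name__=="__main__":
    o=(210,195);quad("case",[(78,98),(182,58),(253,225),(148,265)],o,6,.022)
    quad("block",[(103,118),(185,90),(217,165),(140,200)],o,6,.04)
    print("vial",at("top",A(148,130,o,6),.09),at("scene",A(194,72,(300,160),6),.09))
    print("cruc",at("top",A(158,158,(315,210),6),.05),at("scene",A(147,125,(190,185),6),.05))
    print("dish",at("top",A(157,160,(315,210),6),.02))
    o=(100,105);k=2.1
    quad("light",[(19,157),(102,156),(100,239),(16,238)],o,k,.011)
    print("pan",at("top",A(202,110,o,k),.042))
    quad("foam",[(331,25),(440,19),(449,127),(338,132)],o,k,.035)
    quad("hot",[(522,83),(610,67),(632,150),(545,168)],o,k,.046)
    quad("steel",[(653,159),(748,142),(779,266),(685,286)],o,k,.017)
    # scene cross-checks (800 px view)
    K=800/560;z=(0,0)
    quad("lightS",[(588,238),(634,211),(673,243),(627,272)],z,K,.011,"scene")
    print("panS",at("scene",A(583,314,z,K),.042))
    quad("foamS",[(397,382),(478,346),(528,410),(448,462)],z,K,.035,"scene")
    quad("hotS",[(243,409),(305,364),(355,437),(287,487)],z,K,.046,"scene")
    quad("steelS",[(90,400),(169,355),(215,432),(136,479)],z,K,.017,"scene")
E
python3 m.py
```

```text
case [0.4581 0.1314] len [0.0516 0.0848 0.0516 0.0844] ang [21.5164 23.7085 21.1709 23.7331]
block [0.4646 0.1314] len [0.0395 0.0376 0.0383 0.0414] ang [19.2733 23.8083 24.8585 25.2092]
vial [0.465  0.1317] [0.4703 0.1316]
cruc [ 0.4173 -0.1519] [ 0.4191 -0.1534]
dish [ 0.4184 -0.1555]
light [0.5227 0.4428] len [0.1128 0.113  0.1129 0.1104] ang [ 0.8747  1.2548 89.5399  1.2303]
pan [0.6356 0.2473]
foam [ 0.6857 -0.0013] len [0.1474 0.1495 0.1476 0.148 ] ang [3.3645 4.3278 2.7937 4.2723]
hot [ 0.6268 -0.2484] len [0.1189 0.1148 0.1166 0.1176] ang [10.7072 12.7825 12.0165 13.8254]
steel [ 0.5041 -0.4356] len [0.1301 0.1695 0.1273 0.1734] ang [10.4514 11.0038 12.1685 11.9274]
lightS [0.5258 0.4426] len [0.1227 0.0976 0.1216 0.0976] ang [ 9.5328 10.3245  9.5178 10.9535]
panS [0.6404 0.249 ]
foamS [ 0.6895 -0.0007] len [0.1445 0.1297 0.1473 0.1462] ang [1.7529 6.7262 8.2565 5.4426]
hotS [ 0.6273 -0.241 ] len [0.1128 0.1443 0.1149 0.1385] ang [17.0869 10.1318 14.0497  9.0531]
steelS [ 0.511  -0.4347] len [0.1298 0.1622 0.1218 0.1578] ang [12.7791 11.6776 10.6962 14.5858]
```

{"method": "servo_tool", "body": {
  "translation": [
    [4.7,-2.4,0],
    [4.7,-2.4,0],
    [4.7,-2.4,0],
    [4.7,-2.4,0],
    [4.7,-2.4,0],
    [4.7,-2.4,0],
    [4.7,-2.4,0],
    [4.7,-2.4,0]
  ],
  "rot": [
    [0,0,0],
    [0,0,0],
    [0,0,0],
    [0,0,0],
    [0,0,0],
    [0,0,0],
    [0,0,0],
    [0,0,0]
  ],
  "fingers": 1
}}

```text
clock: 1.1
position: [0.5006, -0.3521, 0.231]
tcp_rot: [[0.957, 0.289, -0.001], [0.289, -0.957, 0.0], [-0.0, -0.0, -1.0]]
wrist_force: [-0.4, 0.6, 0.2]
finger_gap: 0.0855
finger_force: 0.0
```

{"method": "servo_tool", "body": {
  "translation": [
    [1.4,-5.9,0],
    [1.4,-5.9,0],
    [1.4,-5.9,0],
    [1.4,-5.9,0],
    [1.4,-5.9,0],
    [1.4,-5.9,0],
    [1.4,-5.9,0],
    [1.4,-5.9,0]
  ],
  "rot": [
    [0,0,0],
    [0,0,0],
    [0,0,0],
    [0,0,0],
    [0,0,0],
    [0,0,0],
    [0,0,0],
    [0,0,-6]
  ]
}}

```text
clock: 2.1
position: [0.4698, 0.1325, 0.2313]
tcp_rot: [[0.921, 0.39, 0.0], [0.39, -0.921, -0.0], [0.0, 0.0, -1.0]]
wrist_force: [1.0, 0.6, 0.0]
finger_gap: 0.0854
finger_force: 0.0
```

```bash
cat >> h.py <<'E'
def phi(s): return np.degrees(np.arctan2(s["tcp_rot"][1,0],s["tcp_rot"][0,0]))
def st():
    s=ctrl.state();print("t",round(s["clock"],2),"pos",s["position"],"phi",round(phi(s),2),"zax",s["tcp_rot"][:,2],"gap",round(s["finger_gap"],4),"F",s["wrist_force"],"ff",s["finger_force"],"q",s["qpos"].round());return s
def go(s,x,y,z=None,f=None):
    """shift in tool cm to reach x,y,z, and turn about tool z"""
    d=np.array([x,y,s["position"][2] if z is None else z])-s["position"]
    v=s["tcp_rot"].T@d*100; print("tool cm",v.round(2),"|.|",round(np.linalg.norm(v),1),"rotz",None if f is None else round(phi(s)-f,1))
E
python3 - <<'E'
from h import *
s=st();im=ctrl.capture("wrist");np.save("pics/w1.npy",im);cv2.imwrite("pics/w1.png",crop(im,0,0,560,420,1.42))
go(s,.467,.131,.2,23)
E
```

```text
t 2.1 pos [0.4698 0.1325 0.2313] phi 22.95 zax [ 0.0002 -0.0003 -1.    ] gap 0.0854 F [0.9885 0.6012 0.0106] ff 0.0 q [ -1.  11. -25. 113.   6.  57. -96.]
tool cm [-0.31  0.03  3.13] |.| 3.1 rotz -0.1
```

View pics/w1.png

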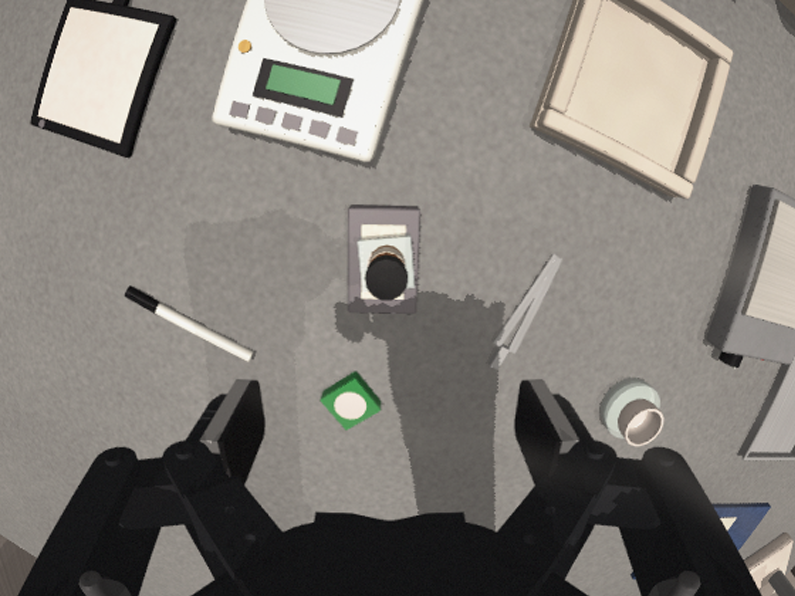

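The wrist view shows the vial cap at (386,277), the case top from (348,206) to (418,313), the green decoy at (350,401) and the crucible rim at (641,425).

```bash
python3 - <<'E'
from h import *
s=ctrl.state()
W=lambda x,y,z:at("wrist",((x+.5)/1.42-.5,(y+.5)/1.42-.5),z,s)
print("vial",W(386,277,.09));print("case top edge pts",W(348,206,.022),W(420,206,.022),W(384,206,.022))
print("case bot",W(348,312,.022),W(418,313,.022))
print("block",W(358,238,.04),W(411,236,.04))
print("cruc",W(641,425,.05)); print("foam inner",W(740,50,.035),W(690,195,.035),W(535,122,.035),W(580,-20,.035))
print("light",W(67,8,.011),W(156,32,.011),W(123,144,.011),W(34,111,.011))
go(s,*W(386,277,.09),.09,22.9)
E
```

```text
vial [0.4687 0.1453]
case top edge pts [0.491  0.1878] [0.5132 0.1373] [0.502  0.1625]
case bot [0.4112 0.1548] [0.4336 0.1023]
block [0.4746 0.1711] [0.4918 0.136 ]
cruc [ 0.4249 -0.1356]
foam inner [ 0.7768 -0.0602] [ 0.627  -0.0654] [0.6093 0.0872] [0.7354 0.1002]
light [0.5708 0.5166] [0.5688 0.4027] [0.4675 0.3959] [0.467  0.5158]
tool cm [ 0.12 -0.22 14.19] |.| 14.2 rotz 0.9
```

```bash
python3 - <<'E'
from h import *
s=st();im=ctrl.capture("wrist");np.save("pics/w2.npy",im)
a=np.load("pics/w1.npy");print("diff",cv2.phaseCorrelate(cv2.cvtColor(a[:250],7).astype(float),cv2.cvtColor(im[:250],7).astype(float)))
s2=st()
t=ctrl.capture("top");np.save("pics/t2.npy",t);cv2.imwrite("pics/t2.png",crop(t,170,140,240,150,3.3))
# expected tool position in top view
i=ctrl.camera_info("top");p=np.linalg.inv(i["pose"])@np.r_[s2["position"],1];f=210/np.tan(np.radians(i["fovy"]/2))
print("tcp px",i["cx"]+f*p[0]/-p[2],i["cy"]-f*p[1]/-p[2])
E
```

```text
t 2.15 pos [0.4684 0.1421 0.2319] phi 23.83 zax [ 0.0008  0.0054 -1.    ] gap 0.0855 F [-0.2786  7.2492  1.8603] ff 0.0 q [ -1.  12. -25. 113.   6.  57. -96.]
diff ((10.703555070614584, 2.2721554595055693), 0.33848440481077346)
t 2.2 pos [0.4689 0.1383 0.2316] phi 23.56 zax [ 0.0003  0.0036 -1.    ] gap 0.0854 F [ 0.4729 -0.5533  0.9723] ff 0.0 q [ -1.  11. -25. 113.   6.  57. -96.]
tcp px 224.25215389899552 207.61555695549393
```

View pics/t2.png

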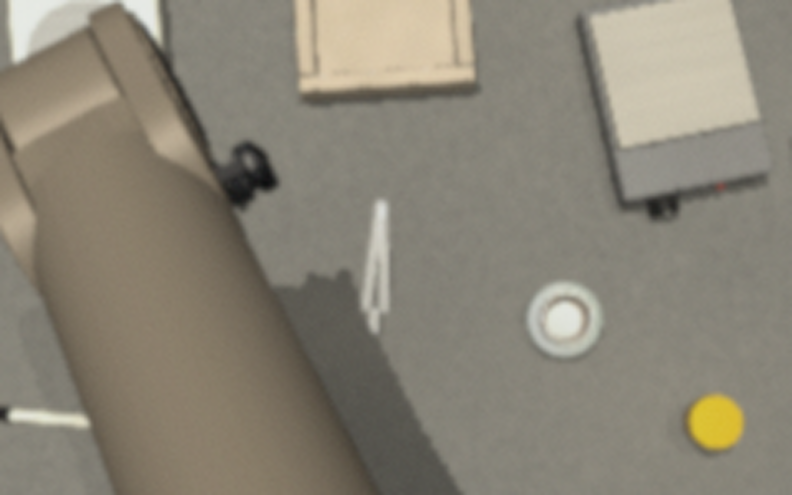

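The mismatch was my state reading: the arm was still settling, so I paired picture 1 with a later pose. I recompute with the right pose.

```bash
python3 - <<'E'
from h import *
f=np.radians(22.95);c,n=np.cos(f),np.sin(f)
s=dict(position=np.array([.4698,.1325,.2313]),tcp_rot=np.array([[c,n,0],[n,-c,0],[0,0,-1.]]))
W=lambda x,y,z:at("wrist",((x+.5)/1.42-.5,(y+.5)/1.42-.5),z,s)
print("vial",W(386,277,.09))
P=np.array([W(348,206,.022),W(420,206,.022),W(418,313,.022),W(348,312,.022)]);print("case",P.mean(0),P[0]-P[3],P[1]-P[2])
print("block",(W(358,238,.04)+W(415,300,.04))/2,W(411,236,.04)-W(358,238,.04))
print("cruc",W(641,425,.05),"light",sum([W(67,8,.011),W(156,32,.011),W(123,144,.011),W(34,111,.011)])/4)
print("foam o",W(690,195,.035),W(535,122,.035))
s=st();go(s,.4683,.132,.10,23)
E
```

```text
vial [0.4702 0.135 ]
case [0.4636 0.135 ] [0.0802 0.0317] [0.0801 0.0338]
block [0.4626 0.1314] [ 0.0165 -0.0353]
cruc [ 0.4215 -0.1464] light [0.5246 0.4444]
foam o [ 0.6251 -0.0787] [0.6096 0.0745]
t 2.25 pos [0.4694 0.1344 0.2313] phi 23.24 zax [-0.0003  0.0011 -1.    ] gap 0.0852 F [ 0.4185 -1.461  -0.1361] ff 0.0 q [ -1.  11. -25. 113.   6.  57. -96.]
tool cm [-0.2   0.19 13.13] |.| 13.1 rotz 0.2
```

{"method": "servo_tool", "body": {
  "translation": [
    [0,-0.3,3],
    [0,0,4],
    [0,0,4],
    [0,0,3.5],
    [0,0,2.5],
    [0,0,1.5],
    [0,0,0],
    [0,0,0]
  ],
  "rot": [
    [0,0,0],
    [0,0,0],
    [0,0,0],
    [0,0,0],
    [0,0,0],
    [0,0,0],
    [0,0,0],
    [0,0,0]
  ],
  "fingers": 0.3,
  "force": 20
}}

```text
clock: 3.25
position: [0.4699, 0.1335, 0.0471]
tcp_rot: [[0.922, 0.387, 0.001], [0.387, -0.922, 0.0], [0.001, 0.0, -1.0]]
wrist_force: [0.6, 0.1, 0.3]
finger_gap: 0.0558
finger_force: 0.0
```

```bash
python3 - <<'E'
from h import *
s=st();im=ctrl.capture("wrist");cv2.imwrite("pics/w3.png",crop(im,80,80,400,300,2))
E
```

```text
t 3.25 pos [0.4699 0.1335 0.0471] phi 22.8 zax [ 0.0013  0.0002 -1.    ] gap 0.0558 F [0.6255 0.105  0.3385] ff 0.0 q [  -6.   27.  -21.  121.   16.   34. -106.]
```

View pics/w3.png

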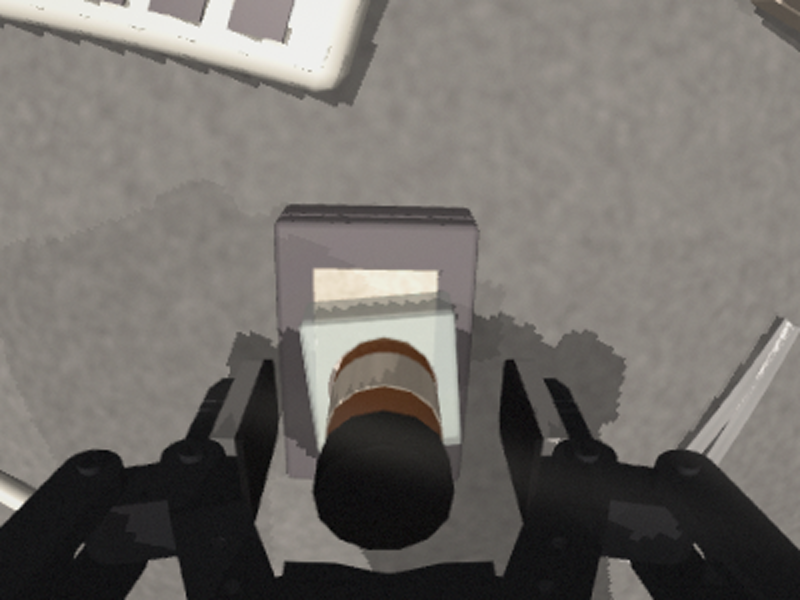

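The vial stands between the pads, cap at (383,480), with clear space on both sides. Closing and lifting.

{"method": "servo_tool", "body": {
  "translation": [
    [0,0,0],
    [0,0,0],
    [0,0,0],
    [0,0,0],
    [0,0,0],
    [0,0,0],
    [0,0,0],
    [0,0,0]
  ],
  "rot": [
    [0,0,0],
    [0,0,0],
    [0,0,0],
    [0,0,0],
    [0,0,0],
    [0,0,0],
    [0,0,0],
    [0,0,0]
  ],
  "fingers": -1,
  "force": 25
}}

```text
clock: 4.3
position: [0.4697, 0.1337, 0.0469]
tcp_rot: [[0.922, 0.388, 0.001], [0.388, -0.922, 0.0], [0.001, 0.0, -1.0]]
wrist_force: [-0.5, -0.9, 5.8]
finger_gap: 0.0272
finger_force: 24.1
```

{"method": "servo_tool", "body": {
  "translation": [
    [0,0,-0.5],
    [0,0,-1],
    [0,0,-2],
    [0,0,-2],
    [0,0,-1.5],
    [0,0,-1],
    [0,0,0],
    [0,0,0]
  ],
  "rot": [
    [0,0,0],
    [0,0,0],
    [0,0,0],
    [0,0,0],
    [0,0,0],
    [0,0,0],
    [0,0,0],
    [0,0,0]
  ]
}}

```text
clock: 5.3
position: [0.4688, 0.1333, 0.1258]
tcp_rot: [[0.922, 0.388, -0.001], [0.388, -0.922, -0.0], [-0.001, -0.0, -1.0]]
wrist_force: [0.1, 0.2, -1.1]
finger_gap: 0.0265
finger_force: 24.7
```

```bash
python3 - <<'E'
from h import *
s=st();go(s,.687,-.001)
i=at
E
```

```text
t 5.3 pos [0.4688 0.1333 0.1258] phi 22.83 zax [-0.0009 -0.0003 -1.    ] gap 0.0265 F [ 0.0532  0.1818 -1.0521] ff 24.730255901813507 q [  -3.   20.  -24.  119.   11.   44. -101.]
tool cm [14.9  20.85 -0.01] |.| 25.6 rotz None
```

{"method": "servo_tool", "body": {
  "translation": [
    [1.5,2.1,0],
    [3,4.1,0],
    [3.3,4.6,0],
    [3,4.1,0],
    [2.5,3.4,0],
    [1.8,2.4,0],
    [0,0,0],
    [0,0,0]
  ],
  "rot": [
    [0,0,0],
    [0,0,0],
    [0,0,0],
    [0,0,0],
    [0,0,0],
    [0,0,0],
    [0,0,0],
    [0,0,0]
  ]
}}

```text
clock: 6.3
position: [0.6875, 0.0021, 0.1252]
tcp_rot: [[0.921, 0.389, -0.002], [0.389, -0.921, 0.0], [-0.002, -0.001, -1.0]]
wrist_force: [-0.3, 0.1, -1.2]
finger_gap: 0.0269
finger_force: 24.7
```

{"method": "servo_tool", "body": {
  "translation": [
    [0,0,1.5],
    [0,0,2.5],
    [0,0,2.5],
    [0,0,1.5],
    [0,0,1],
    [0,0,0.5],
    [0,0,0],
    [0,0,0]
  ],
  "rot": [
    [0,0,0],
    [0,0,0],
    [0,0,0],
    [0,0,0],
    [0,0,0],
    [0,0,0],
    [0,0,0],
    [0,0,0]
  ]
}}

```text
clock: 7.3
position: [0.6892, 0.0014, 0.0321]
tcp_rot: [[0.922, 0.388, 0.001], [0.388, -0.922, 0.0], [0.001, 0.0, -1.0]]
wrist_force: [0.4, -0.4, 0.1]
finger_gap: 0.0271
finger_force: 24.7
```

```bash
python3 - <<'E'
from h import *
s=st();im=ctrl.capture("wrist");cv2.imwrite("pics/w4.png",crop(im,0,0,560,420,1.42))
E
```

```text
t 7.3 pos [0.6892 0.0014 0.0321] phi 22.82 zax [ 0.0013  0.0001 -1.    ] gap 0.0271 F [ 0.3546 -0.392   0.1081] ff 24.736337307840586 q [  6.  42. -17.  94.  16.  47. -84.]
```

View pics/w4.png

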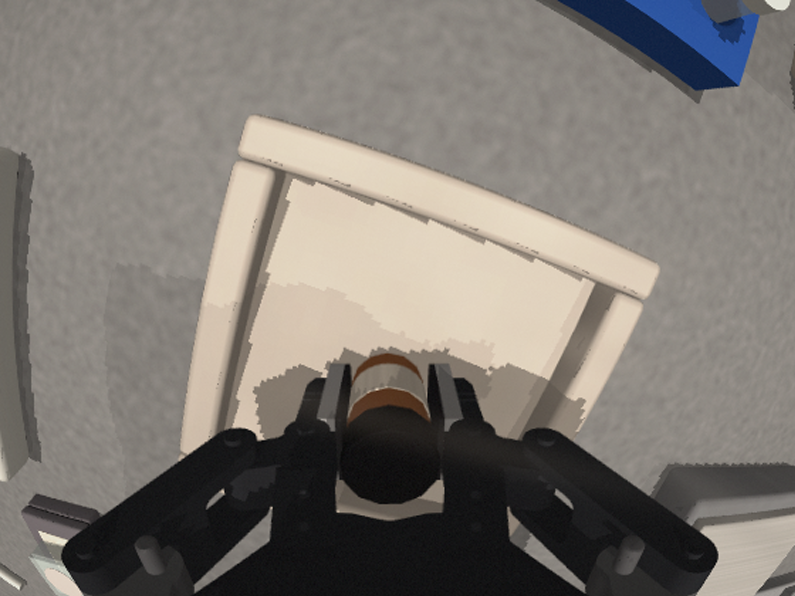

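The vial is upright in the pads over the tray floor. The tray's far corners are at (248,116) and (660,265), which I use for the centre check.

```bash
python3 - <<'E'
from h import *
s=ctrl.state()
W=lambda x,y,z:at("wrist",((x+.5)/1.42-.5,(y+.5)/1.42-.5),z,s)
a,b=W(248,116,.035),W(660,265,.035);m=(a+b)/2;d=(b-a)/np.linalg.norm(b-a);n=np.array([d[1],-d[0]])
print(a,b,np.linalg.norm(b-a),"centre",m+n*.075,np.degrees(np.arctan2(d[1],d[0])));go(s,*(m+n*.075),.018)
E
```

```text
[0.759  0.0774] [ 0.7701 -0.0682] 0.14596154267191017 centre [ 0.6898 -0.0011] -85.66644869571952
tool cm [-0.04  0.25  1.41] |.| 1.4 rotz None
```

{"method": "servo_tool", "body": {
  "translation": [
    [0,0.2,0.4],
    [0,0,0.4],
    [0,0,0.3],
    [0,0,0.2],
    [0,0,0.1],
    [0,0,0.1],
    [0,0,0],
    [0,0,0]
  ],
  "rot": [
    [0,0,0],
    [0,0,0],
    [0,0,0],
    [0,0,0],
    [0,0,0],
    [0,0,0],
    [0,0,0],
    [0,0,0]
  ]
}}

```text
clock: 8.35
position: [0.6921, 0.0006, 0.0211]
tcp_rot: [[0.922, 0.388, 0.006], [0.388, -0.922, 0.001], [0.005, 0.002, -1.0]]
wrist_force: [-7.1, 1.0, 26.8]
finger_gap: 0.0266
finger_force: 22.7
```

{"method": "servo_tool", "body": {
  "translation": [
    [0,0,0],
    [0,0,0],
    [0,0,0],
    [0,0,0],
    [0,0,-1],
    [0,0,-2.5],
    [0,0,-4],
    [0,0,-4.5]
  ],
  "rot": [
    [0,0,0],
    [0,0,0],
    [0,0,0],
    [0,0,0],
    [0,0,0],
    [0,0,0],
    [0,0,0],
    [0,0,0]
  ],
  "fingers": 0.2
}}

```text
clock: 9.35
position: [0.6891, -0.0005, 0.1376]
tcp_rot: [[0.922, 0.388, -0.001], [0.388, -0.922, 0.0], [-0.001, -0.0, -1.0]]
wrist_force: [1.2, -0.0, 1.3]
finger_gap: 0.0515
finger_force: 0.0
```

```bash
python3 - <<'E'
from h import *
s=st();go(s,.465,.133,.1,26)
E
```

```text
t 9.35 pos [ 0.6891 -0.0005  0.1376] phi 22.84 zax [-0.0007  0.0001 -1.    ] gap 0.0515 F [ 1.2262 -0.0389  1.3428] ff 0.0 q [  8.  35. -19.  91.  13.  57. -82.]
tool cm [-15.47 -21.     3.78] |.| 26.4 rotz -3.2
```

{"method": "servo_tool", "body": {
  "translation": [
    [-1.8,-2.4,0],
    [-3.2,-4.3,0],
    [-3.4,-4.6,0],
    [-3.1,-4.2,0],
    [-2.5,-3.4,0],
    [-1.5,-2.1,0],
    [0,0,0],
    [0,0,0]
  ],
  "rot": [
    [0,0,0],
    [0,0,0],
    [0,0,0],
    [0,0,0],
    [0,0,0],
    [0,0,-3],
    [0,0,0],
    [0,0,0]
  ]
}}

```text
clock: 10.35
position: [0.4662, 0.1325, 0.1369]
tcp_rot: [[0.901, 0.434, 0.002], [0.434, -0.901, 0.0], [0.001, 0.001, -1.0]]
wrist_force: [0.6, -1.0, -0.8]
finger_gap: 0.0514
finger_force: 0.0
```

```bash
python3 - <<'E'
from h import *
s=st();im=ctrl.capture("wrist");cv2.imwrite("pics/w5.png",crop(im,80,80,400,300,2))
import pickle;pickle.dump(s,open("s5.p","wb"))
E
```

```text
t 10.35 pos [0.4662 0.1325 0.1369] phi 25.75 zax [ 0.0015  0.0001 -1.    ] gap 0.0514 F [ 0.6296 -1.0286 -0.8355] ff 0.0 q [ -2.  18. -25. 118.  11.  45. -98.]
```

View pics/w5.png

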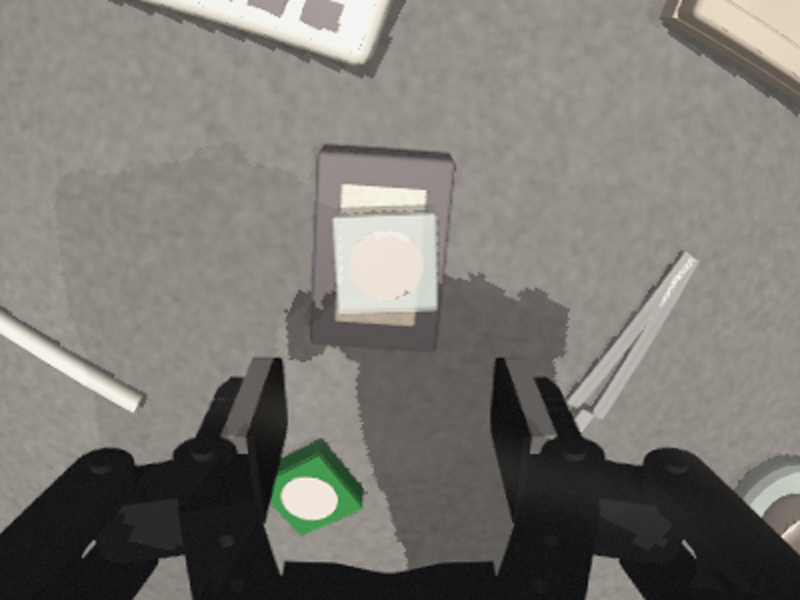

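The block is square to the image, with corners (333,214), (436,212), (436,312) and (340,312). The case corners are (319,152), (455,160), (435,350) and (311,341). The green decoy is at (318,490), well clear.

```bash
python3 - <<'E'
from h import *
import pickle;s=pickle.load(open("s5.p","rb"))
W=lambda x,y,z:at("wrist",((x+.5)/2-.5+80,(y+.5)/2-.5+80),z,s)
def q(n,c,z):
    P=np.array([W(*p,z) for p in c]);e=[P[0]-P[3],P[1]-P[2],P[1]-P[0],P[2]-P[3]]
    print(n,P.mean(0),[(round(np.linalg.norm(v),4),round(np.degrees(np.arctan2(v[1],v[0])),1)) for v in e]);return P.mean(0)
b=q("block",[(333,214),(436,212),(436,312),(340,312)],.04)
q("case",[(319,152),(455,160),(435,350),(311,341)],.022)
q("green",[(318,452),(363,492),(304,534),(270,490)],.018)
go(ctrl.state(),*b,.022,26)
E
```

```text
block [0.4664 0.1335] [(np.float64(0.0404), np.float64(28.2)), (np.float64(0.0412), np.float64(27.0)), (np.float64(0.0392), np.float64(-63.1)), (np.float64(0.0384), np.float64(-64.3))]
case [0.4631 0.135 ] [(np.float64(0.0834), np.float64(21.4)), (np.float64(0.0844), np.float64(21.5)), (np.float64(0.0546), np.float64(-67.7)), (np.float64(0.0548), np.float64(-68.8))]
green [0.3322 0.1103] [(np.float64(0.0363), np.float64(-20.3)), (np.float64(0.0443), np.float64(-20.8)), (np.float64(0.0329), np.float64(-113.5)), (np.float64(0.0339), np.float64(-127.1))]
tool cm [ 0.05 -0.11 11.47] |.| 11.5 rotz -0.3
```

{"method": "servo_tool", "body": {
  "translation": [
    [0,-0.1,2],
    [0,0,3],
    [0,0,3],
    [0,0,1.8],
    [0,0,1],
    [0,0,0.5],
    [0,0,0],
    [0,0,0]
  ],
  "rot": [
    [0,0,-0.7],
    [0,0,0],
    [0,0,0],
    [0,0,0],
    [0,0,0],
    [0,0,0],
    [0,0,0],
    [0,0,0]
  ],
  "fingers": 0.35
}}

```text
clock: 11.4
position: [0.4651, 0.1339, 0.0239]
tcp_rot: [[0.895, 0.447, 0.001], [0.447, -0.895, 0.0], [0.001, 0.0, -1.0]]
wrist_force: [-0.5, 0.2, -0.3]
finger_gap: 0.0575
finger_force: 0.0
```

{"method": "servo_tool", "body": {
  "translation": [
    [0,0,0],
    [0,0,0],
    [0,0,0],
    [0,0,0],
    [0,0,0],
    [0,0,0],
    [0,0,0],
    [0,0,0]
  ],
  "rot": [
    [0,0,0],
    [0,0,0],
    [0,0,0],
    [0,0,0],
    [0,0,0],
    [0,0,0],
    [0,0,0],
    [0,0,0]
  ],
  "fingers": -1,
  "force": 30
}}

```text
clock: 12.4
position: [0.465, 0.1339, 0.024]
tcp_rot: [[0.895, 0.447, 0.001], [0.447, -0.895, 0.0], [0.001, 0.0, -1.0]]
wrist_force: [-0.7, -0.9, 7.0]
finger_gap: 0.0392
finger_force: 30.4
```

{"method": "servo_tool", "body": {
  "translation": [
    [0,0,-0.5],
    [0,0,-1],
    [0,0,-2],
    [0,0,-2.5],
    [0,0,-2],
    [0,0,-1],
    [0,0,0],
    [0,0,0]
  ],
  "rot": [
    [0,0,0],
    [0,0,0],
    [0,0,0],
    [0,0,0],
    [0,0,0],
    [0,0,0],
    [0,0,0],
    [0,0,0]
  ]
}}

```text
clock: 13.4
position: [0.4641, 0.1336, 0.1127]
tcp_rot: [[0.895, 0.447, -0.001], [0.447, -0.895, -0.0], [-0.001, -0.0, -1.0]]
wrist_force: [-0.6, 0.2, -0.4]
finger_gap: 0.0391
finger_force: 30.5
```

```bash
python3 - <<'E'
from h import *
s=st();go(s,.627,-.247,None,12)
E
```

```text
t 13.4 pos [0.4641 0.1336 0.1127] phi 26.53 zax [-0.0011 -0.0004 -1.    ] gap 0.0391 F [-0.5808  0.1911 -0.4004] ff 30.511445850133896 q [ -3.  21. -25. 120.  13.  42. -99.]
tool cm [-2.43 41.32 -0.  ] |.| 41.4 rotz 14.5
```

{"method": "servo_tool", "body": {
  "translation": [
    [-0.3,2.5,0],
    [-0.3,4.5,0],
    [-0.3,5.5,0],
    [-0.3,5.8,0],
    [-0.3,5.8,0],
    [-0.3,5.5,0],
    [-0.3,4.7,0],
    [-0.3,3.5,0]
  ],
  "rot": [
    [0,0,0],
    [0,0,0],
    [0,0,0],
    [0,0,0],
    [0,0,0],
    [0,0,0],
    [0,0,0],
    [0,0,0]
  ]
}}

```text
clock: 14.4
position: [0.6118, -0.2175, 0.1118]
tcp_rot: [[0.895, 0.445, -0.002], [0.445, -0.895, 0.0], [-0.002, -0.001, -1.0]]
wrist_force: [0.6, 0.3, -0.5]
finger_gap: 0.0391
finger_force: 30.5
```

{"method": "servo_tool", "body": {
  "translation": [
    [0,2.2,0],
    [0,1.3,0],
    [0,0,0],
    [0,0,0],
    [0,0,1],
    [0,0,1],
    [0,0,0],
    [0,0,0]
  ],
  "rot": [
    [0,0,0],
    [0,0,0],
    [0,0,0],
    [0,0,0],
    [0,0,0],
    [0,0,0],
    [0,0,0],
    [0,0,0]
  ]
}}

```text
clock: 15.4
position: [0.6276, -0.2463, 0.0932]
tcp_rot: [[0.895, 0.447, -0.0], [0.447, -0.895, 0.0], [-0.0, -0.0, -1.0]]
wrist_force: [-0.5, -0.1, -0.7]
finger_gap: 0.0391
finger_force: 30.5
```

```bash
python3 - <<'E'
from h import *
s=st();im=ctrl.capture("wrist");cv2.imwrite("pics/w6.png",crop(im,0,0,560,420,1.42))
import pickle;pickle.dump(s,open("s6.p","wb"))
E
```

```text
t 15.4 pos [ 0.6276 -0.2463  0.0932] phi 26.54 zax [-0.0001  0.0001 -1.    ] gap 0.0391 F [-0.5095 -0.0657 -0.6991] ff 30.506997406482697 q [ 28.  36. -17.  94.  13.  51. -57.]
```

View pics/w6.png

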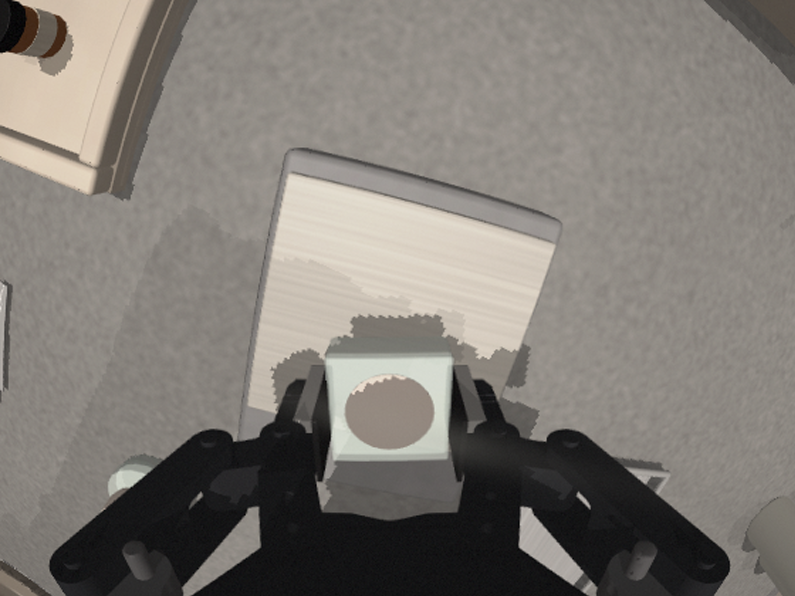

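The vial stands in the tray at upper left, and the block is held level. The aluminium corners are (291,173), (555,241) and the near left one at (247,408).

```bash
python3 - <<'E'
from h import *
import pickle;s=pickle.load(open("s6.p","rb"))
W=lambda x,y,z:at("wrist",((x+.5)/1.42-.5,(y+.5)/1.42-.5),z,s)
a,b,c=W(291,173,.046),W(555,241,.046),W(247,408,.046)
print(a,b,c,np.linalg.norm(b-a),np.linalg.norm(c-a),"centre",(b+c)/2)
d=(b-a)/np.linalg.norm(b-a);n=np.array([d[1],-d[0]]);print((a+b)/2+n*.058)
blk=W(390,408,.084);print("block centre",blk)
# foam tray / vial check
v=W(10,30,.06);print("vial cap approx",v)
go(s,*((a+b)/2+n*.058),.052)
E
```

```text
[ 0.6749 -0.1776] [ 0.7001 -0.2911] [ 0.561  -0.2005] 0.11626601229921514 0.11623968134297664 centre [ 0.6305 -0.2458]
[ 0.6309 -0.2469]
block centre [ 0.616  -0.2526]
vial cap approx [ 0.6887 -0.0112]
tool cm [0.27 0.2  4.12] |.| 4.1 rotz None
```

{"method": "servo_tool", "body": {
  "translation": [
    [0.3,0.1,1],
    [0,0,1.3],
    [0,0,0.8],
    [0,0,0.4],
    [0,0,0.3],
    [0,0,0.2],
    [0,0,0.2],
    [0,0,0]
  ],
  "rot": [
    [0,0,0],
    [0,0,0],
    [0,0,0],
    [0,0,0],
    [0,0,0],
    [0,0,0],
    [0,0,0],
    [0,0,0]
  ]
}}

```text
clock: 16.45
position: [0.6308, -0.246, 0.0513]
tcp_rot: [[0.895, 0.447, 0.0], [0.447, -0.895, -0.0], [-0.0, 0.0, -1.0]]
wrist_force: [1.0, -0.1, 0.1]
finger_gap: 0.0391
finger_force: 30.5
```

{"method": "servo_tool", "body": {
  "translation": [
    [0,0,0.1],
    [0,0,0.1],
    [0,0,0.1],
    [0,0,0],
    [0,0,0],
    [0,0,0],
    [0,0,0],
    [0,0,0]
  ],
  "rot": [
    [0,0,0],
    [0,0,0],
    [0,0,0],
    [0,0,0],
    [0,0,0],
    [0,0,0],
    [0,0,0],
    [0,0,0]
  ]
}}

```text
clock: 17.45
position: [0.6308, -0.246, 0.0483]
tcp_rot: [[0.895, 0.447, 0.0], [0.447, -0.895, -0.0], [0.0, 0.0, -1.0]]
wrist_force: [-0.4, 0.0, -1.3]
finger_gap: 0.0394
finger_force: 30.5
```

{"method": "servo_tool", "body": {
  "translation": [
    [0,0,0.1],
    [0,0,0.1],
    [0,0,0],
    [0,0,0],
    [0,0,0],
    [0,0,0],
    [0,0,0],
    [0,0,0]
  ],
  "rot": [
    [0,0,0],
    [0,0,0],
    [0,0,0],
    [0,0,0],
    [0,0,0],
    [0,0,0],
    [0,0,0],
    [0,0,0]
  ]
}}

```text
clock: 18.45
position: [0.6309, -0.246, 0.0481]
tcp_rot: [[0.895, 0.447, 0.0], [0.447, -0.895, -0.0], [-0.0, 0.001, -1.0]]
wrist_force: [-4.8, 1.7, 11.1]
finger_gap: 0.0393
finger_force: 31.9
```

{"method": "servo_tool", "body": {
  "translation": [
    [0,0,0],
    [0,0,0],
    [0,0,0],
    [0,0,0],
    [0,0,-1],
    [0,0,-2.5],
    [0,0,-3.5],
    [0,0,-3]
  ],
  "rot": [
    [0,0,0],
    [0,0,0],
    [0,0,0],
    [0,0,0],
    [0,0,0],
    [0,0,0],
    [0,0,0],
    [0,0,0]
  ],
  "fingers": 0.4
}}

```text
clock: 19.45
position: [0.6311, -0.246, 0.1484]
tcp_rot: [[0.895, 0.447, 0.001], [0.447, -0.895, -0.0], [0.001, 0.001, -1.0]]
wrist_force: [0.1, -0.2, 0.3]
finger_gap: 0.0601
finger_force: 0.0
```

```bash
python3 - <<'E'
from h import *
s=st();go(s,.4185,-.152)
E
```

```text
t 19.45 pos [ 0.6311 -0.246   0.1484] phi 26.53 zax [ 0.0012 -0.0003 -1.    ] gap 0.0601 F [ 0.0577 -0.1731  0.2758] ff 0.0 q [ 28.  33. -18.  92.  11.  57. -56.]
tool cm [-14.82 -17.91  -0.03] |.| 23.2 rotz None
```

{"method": "servo_tool", "body": {
  "translation": [
    [-1.5,-1.8,0],
    [-2.8,-3.4,0],
    [-3.5,-4.2,0],
    [-3.2,-3.9,0],
    [-2.3,-2.8,0],
    [-1.5,-1.8,0],
    [0,0,0],
    [0,0,0]
  ],
  "rot": [
    [0,0,0],
    [0,0,0],
    [0,0,0],
    [0,0,0],
    [0,0,0],
    [0,0,0],
    [0,0,0],
    [0,0,0]
  ]
}}

```text
clock: 20.45
position: [0.4198, -0.1524, 0.147]
tcp_rot: [[0.895, 0.447, 0.002], [0.447, -0.895, -0.001], [0.002, 0.001, -1.0]]
wrist_force: [-0.2, 0.1, 0.2]
finger_gap: 0.0601
finger_force: 0.0
```

```bash
python3 - <<'E'
from h import *
s=st();im=ctrl.capture("wrist");cv2.imwrite("pics/w7.png",crop(im,80,80,400,300,2))
import pickle;pickle.dump(s,open("s7.p","wb"))
E
```

```text
t 20.45 pos [ 0.4198 -0.1524  0.147 ] phi 26.53 zax [ 0.0021 -0.0006 -1.    ] gap 0.0601 F [-0.2095  0.0837  0.2338] ff 0.0 q [ 31.  14. -22. 123.   7.  44. -59.]
```

View pics/w7.png

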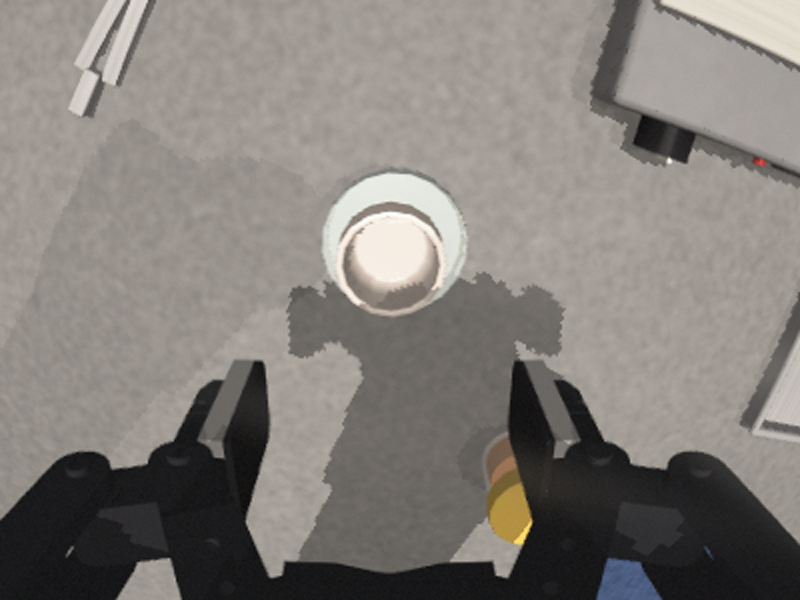

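The crucible rim is centred at (391,263) and the dish at (394,240). A yellow-capped jar is at (515,505).

```bash
python3 - <<'E'
from h import *
import pickle;s=pickle.load(open("s7.p","rb"))
W=lambda x,y,z:at("wrist",((x+.5)/2-.5+80,(y+.5)/2-.5+80),z,s)
c=W(391,263,.05);print("cruc",c,"d",np.linalg.norm(W(337,263,.05)-W(445,263,.05)));print("dish",W(394,242,.022),np.linalg.norm(W(322,240,.022)-W(466,240,.022)))
for z in(.0,.03,.05):print("jar",W(510,510,z),at("top",(552*.7,383*.7),z),(s["tcp_rot"].T@(np.r_[W(510,510,z),0]-s["position"]))[:2])
go(s,*c,.025)
E
```

```text
cruc [ 0.4211 -0.153 ] d 0.042100432792368254
dish [ 0.4218 -0.1542] 0.062097094706011116
jar [ 0.3016 -0.2901] [ 0.3317 -0.2837] [-0.1674  0.0703]
jar [ 0.3215 -0.272 ] [ 0.332  -0.2764] [-0.1416  0.063 ]
jar [ 0.3347 -0.26  ] [ 0.3322 -0.2715] [-0.1244  0.0581]
tool cm [ 0.07  0.1  12.2 ] |.| 12.2 rotz None
```

{"method": "servo_tool", "body": {
  "translation": [
    [0,0.1,2],
    [0,0,3],
    [0,0,3],
    [0,0,2],
    [0,0,1.3],
    [0,0,0.8],
    [0,0,0],
    [0,0,0]
  ],
  "rot": [
    [0,0,0],
    [0,0,0],
    [0,0,0],
    [0,0,0],
    [0,0,0],
    [0,0,0],
    [0,0,0],
    [0,0,0]
  ]
}}

```text
clock: 21.5
position: [0.4194, -0.153, 0.0258]
tcp_rot: [[0.895, 0.447, 0.001], [0.447, -0.895, -0.0], [0.001, 0.001, -1.0]]
wrist_force: [0.4, -0.2, -0.2]
finger_gap: 0.0601
finger_force: 0.0
```

{"method": "servo_tool", "body": {
  "translation": [
    [0,0,0],
    [0,0,0],
    [0,0,0],
    [0,0,0],
    [0,0,0],
    [0,0,0],
    [0,0,0],
    [0,0,0]
  ],
  "rot": [
    [0,0,0],
    [0,0,0],
    [0,0,0],
    [0,0,0],
    [0,0,0],
    [0,0,0],
    [0,0,0],
    [0,0,0]
  ],
  "fingers": -1,
  "force": 20
}}

```text
clock: 22.5
position: [0.4193, -0.153, 0.026]
tcp_rot: [[0.895, 0.447, 0.001], [0.447, -0.895, -0.001], [0.001, 0.001, -1.0]]
wrist_force: [-0.7, -0.1, 6.7]
finger_gap: 0.0438
finger_force: 19.7
```

{"method": "servo_tool", "body": {
  "translation": [
    [0,0,-0.5],
    [0,0,-1],
    [0,0,-2],
    [0,0,-2.5],
    [0,0,-2],
    [0,0,-1.5],
    [0,0,0],
    [0,0,0]
  ],
  "rot": [
    [0,0,0],
    [0,0,0],
    [0,0,0],
    [0,0,0],
    [0,0,0],
    [0,0,0],
    [0,0,0],
    [0,0,0]
  ]
}}

```text
clock: 23.5
position: [0.4184, -0.1528, 0.1199]
tcp_rot: [[0.895, 0.447, -0.001], [0.447, -0.895, 0.0], [-0.001, -0.0, -1.0]]
wrist_force: [-0.4, -0.5, -1.5]
finger_gap: 0.0442
finger_force: 20.5
```

```bash
python3 - <<'E'
from h import *
s=st();go(s,.637,.248)
E
```

```text
t 23.5 pos [ 0.4184 -0.1528  0.1199] phi 26.53 zax [-0.0008  0.0002 -1.    ] gap 0.0442 F [-0.3769 -0.4638 -1.4918] ff 20.515784968156368 q [ 31.  16. -22. 124.   9.  41. -60.]
tool cm [ 37.46 -26.1   -0.01] |.| 45.7 rotz None
```

{"method": "servo_tool", "body": {
  "translation": [
    [1.9,-1.3,0],
    [3.4,-2.3,0],
    [4.3,-3.0,0],
    [4.9,-3.4,0],
    [4.9,-3.4,0],
    [4.7,-3.3,0],
    [4.5,-3.1,0],
    [3.7,-2.6,0]
  ],
  "rot": [
    [0,0,0],
    [0,0,0],
    [0,0,0],
    [0,0,0],
    [0,0,0],
    [0,0,0],
    [0,0,0],
    [0,0,0]
  ]
}}

```text
clock: 24.5
position: [0.6078, 0.1941, 0.1188]
tcp_rot: [[0.894, 0.448, -0.002], [0.448, -0.894, -0.0], [-0.002, -0.001, -1.0]]
wrist_force: [0.3, -0.5, -0.5]
finger_gap: 0.044
finger_force: 20.5
```

{"method": "servo_tool", "body": {
  "translation": [
    [3.0,-2.1,0],
    [2.2,-1.6,0],
    [0,0,0],
    [0,0,0.5],
    [0,0,1],
    [0,0,0.5],
    [0,0,0],
    [0,0,0]
  ],
  "rot": [
    [0,0,0],
    [0,0,0],
    [0,0,0],
    [0,0,0],
    [0,0,0],
    [0,0,0],
    [0,0,0],
    [0,0,0]
  ]
}}

```text
clock: 25.5
position: [0.6379, 0.2481, 0.1005]
tcp_rot: [[0.895, 0.447, 0.0], [0.447, -0.895, 0.0], [0.0, 0.0, -1.0]]
wrist_force: [0.2, 0.0, -0.3]
finger_gap: 0.0441
finger_force: 20.5
```

```bash
python3 - <<'E'
from h import *
s=st();im=ctrl.capture("wrist");cv2.imwrite("pics/w8.png",crop(im,0,0,560,420,1.42))
import pickle;pickle.dump(s,open("s8.p","wb"))
E
```

```text
t 25.5 pos [0.6379 0.2481 0.1005] phi 26.52 zax [ 0.0003  0.0002 -1.    ] gap 0.0441 F [ 0.2327  0.0352 -0.2687] ff 20.5255367589416 q [ -11.   38.  -23.   92.   17.   54. -103.]
```

View pics/w8.png

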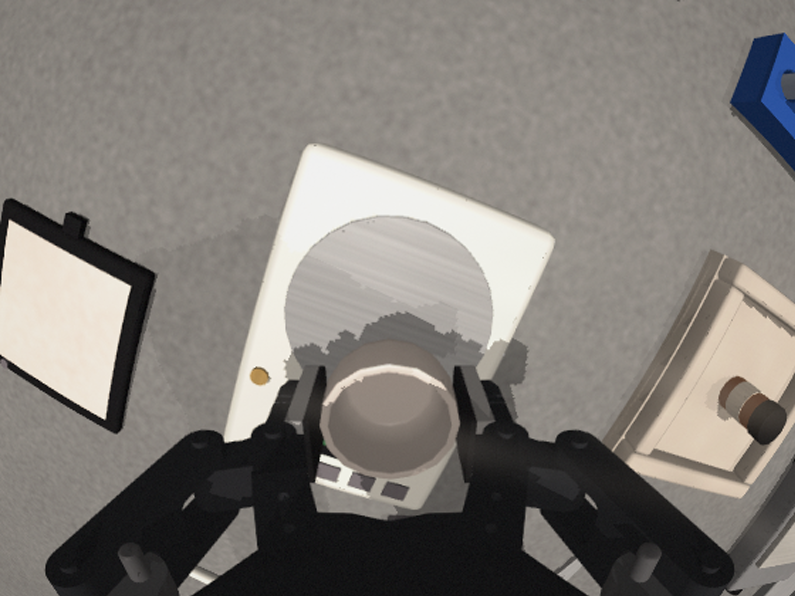

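The crucible is held over the pan. Pan edge points are left (284,310), top (390,215) and right (493,310). The vial stands in its tray at (765,421), and the light plate's diffuser corners are (10,220), (132,287) and (106,420).

```bash
python3 - <<'E'
from h import *
from scipy.optimize import least_squares
import pickle;s=pickle.load(open("s8.p","rb"))
W=lambda x,y,z:at("wrist",((x+.5)/1.42-.5,(y+.5)/1.42-.5),z,s)
P=np.array([W(*p,.042) for p in((284,310),(390,215),(493,310),(314,246),(463,246))])
r=least_squares(lambda c:np.linalg.norm(P-c[:2],axis=1)-c[2],[.637,.248,.05]);c=r.x;print("pan",c)
print("light",[W(*p,.011) for p in((10,220),(132,287),(106,420))],(W(10,220,.011)+W(106,420,.011))/2)
print("vial",W(765,421,.06)); 
go(s,*c[:2],.05)
E
```

```text
pan [0.6408 0.2498 0.0495]
light [array([0.5791, 0.4963]), array([0.5805, 0.3884]), array([0.473 , 0.3871])] [0.526  0.4417]
vial [0.6893 0.0057]
tool cm [ 0.33 -0.03  5.05] |.| 5.1 rotz None
```

{"method": "servo_tool", "body": {
  "translation": [
    [0.2,0,1.2],
    [0,0,1.5],
    [0,0,1.2],
    [0,0,0.5],
    [0,0,0.3],
    [0,0,0.2],
    [0,0,0.1],
    [0,0,0]
  ],
  "rot": [
    [0,0,0],
    [0,0,0],
    [0,0,0],
    [0,0,0],
    [0,0,0],
    [0,0,0],
    [0,0,0],
    [0,0,0]
  ]
}}

```text
clock: 26.55
position: [0.6397, 0.2491, 0.0505]
tcp_rot: [[0.895, 0.447, 0.0], [0.447, -0.895, 0.0], [0.0, 0.0, -1.0]]
wrist_force: [1.0, -0.2, -0.8]
finger_gap: 0.0442
finger_force: 20.5
```

{"method": "servo_tool", "body": {
  "translation": [
    [0,0,0.1],
    [0,0,0.1],
    [0,0,0.1],
    [0,0,0.1],
    [0,0,0.1],
    [0,0,0],
    [0,0,0],
    [0,0,0]
  ],
  "rot": [
    [0,0,0],
    [0,0,0],
    [0,0,0],
    [0,0,0],
    [0,0,0],
    [0,0,0],
    [0,0,0],
    [0,0,0]
  ]
}}

```text
clock: 27.55
position: [0.6396, 0.2491, 0.0462]
tcp_rot: [[0.895, 0.447, 0.0], [0.447, -0.895, -0.0], [0.0, 0.0, -1.0]]
wrist_force: [-2.7, -1.7, 5.5]
finger_gap: 0.0439
finger_force: 20.9
```

{"method": "servo_tool", "body": {
  "translation": [
    [0,0,0],
    [0,0,0],
    [0,0,0],
    [0,0,0],
    [0,0,-1],
    [0,0,-2.5],
    [0,0,-3],
    [0,0,-2.5]
  ],
  "rot": [
    [0,0,0],
    [0,0,0],
    [0,0,0],
    [0,0,0],
    [0,0,0],
    [0,0,0],
    [0,0,0],
    [0,0,0]
  ],
  "fingers": 0.4
}}

```text
clock: 28.55
position: [0.6399, 0.2494, 0.1374]
tcp_rot: [[0.895, 0.447, 0.001], [0.447, -0.895, 0.001], [0.001, 0.0, -1.0]]
wrist_force: [-0.0, -0.9, -0.7]
finger_gap: 0.0596
finger_force: 0.0
```

```bash
python3 - <<'E'
from h import *
s=st();go(s,.4632,.135,None,21.8)
E
```

```text
t 28.55 pos [0.6399 0.2494 0.1374] phi 26.54 zax [ 0.0013  0.0006 -1.    ] gap 0.0596 F [-0.0247 -0.8997 -0.6971] ff 0.0 q [ -10.   36.  -24.   91.   16.   57. -102.]
tool cm [-20.92   2.34  -0.03] |.| 21.0 rotz 4.7
```

{"method": "servo_tool", "body": {
  "translation": [
    [-2,0.2,0],
    [-4,0.5,0],
    [-5,0.6,0],
    [-4.7,0.5,0],
    [-3.2,0.3,0],
    [-2,0.2,0],
    [0,0,0],
    [0,0,0]
  ],
  "rot": [
    [0,0,0],
    [0,0,0],
    [0,0,0],
    [0,0,0],
    [0,0,0],
    [0,0,4.7],
    [0,0,0],
    [0,0,0]
  ],
  "fingers": 0.85
}}

```text
clock: 29.55
position: [0.464, 0.1359, 0.136]
tcp_rot: [[0.928, 0.374, 0.002], [0.374, -0.928, 0.001], [0.002, -0.0, -1.0]]
wrist_force: [-0.2, -0.1, -0.4]
finger_gap: 0.0792
finger_force: 0.0
```

```bash
python3 - <<'E'
from h import *
s=st();im=ctrl.capture("wrist");cv2.imwrite("pics/w9.png",crop(im,80,80,400,300,2))
import pickle;pickle.dump(s,open("s9.p","wb"));go(s,.4632,.135,.003,21.8)
E
```

```text
t 29.55 pos [0.464  0.1359 0.136 ] phi 21.93 zax [ 0.0019  0.0008 -1.    ] gap 0.0792 F [-0.152  -0.0751 -0.3558] ff 0.0 q [  -1.   19.  -26.  119.   12.   45. -103.]
tool cm [-0.14  0.06 13.3 ] |.| 13.3 rotz 0.1
```

View pics/w9.png

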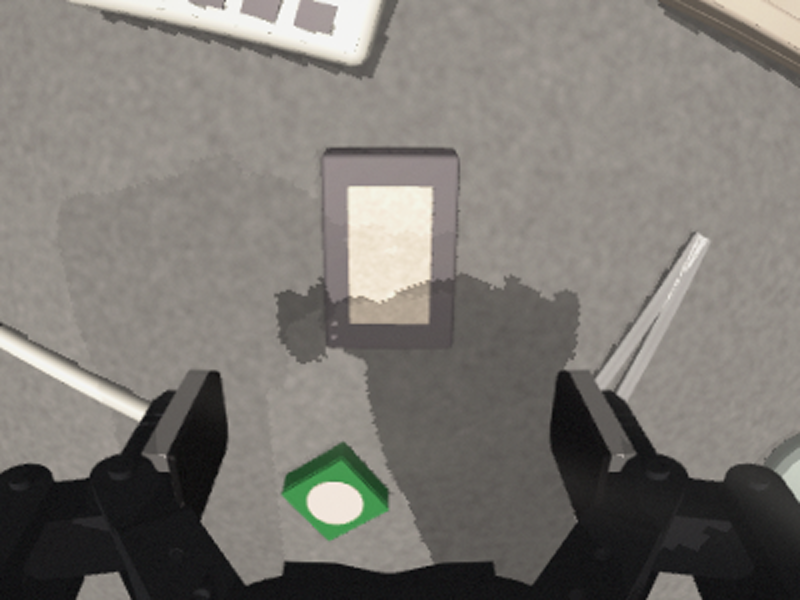

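The bare case is square to the fingers and centred at column 391. Pen and forceps are clear of the finger paths.

{"method": "servo_tool", "body": {
  "translation": [
    [-0.1,0,2.5],
    [0,0,3],
    [0,0,3],
    [0,0,2.2],
    [0,0,1.5],
    [0,0,1.0],
    [0,0,0],
    [0,0,0]
  ],
  "rot": [
    [0,0,0],
    [0,0,0],
    [0,0,0],
    [0,0,0],
    [0,0,0],
    [0,0,0],
    [0,0,0],
    [0,0,0]
  ]
}}

```text
clock: 30.6
position: [0.4625, 0.135, 0.0039]
tcp_rot: [[0.928, 0.372, 0.001], [0.372, -0.928, 0.0], [0.001, 0.0, -1.0]]
wrist_force: [-0.0, -0.2, -0.4]
finger_gap: 0.079
finger_force: 0.0
```

{"method": "servo_tool", "body": {
  "translation": [
    [0,0,0],
    [0,0,0],
    [0,0,0],
    [0,0,0],
    [0,0,0],
    [0,0,0],
    [0,0,0],
    [0,0,0]
  ],
  "rot": [
    [0,0,0],
    [0,0,0],
    [0,0,0],
    [0,0,0],
    [0,0,0],
    [0,0,0],
    [0,0,0],
    [0,0,0]
  ],
  "fingers": -1,
  "force": 35
}}

```text
clock: 31.6
position: [0.4624, 0.1349, 0.0041]
tcp_rot: [[0.928, 0.372, 0.001], [0.372, -0.928, 0.0], [0.001, 0.0, -1.0]]
wrist_force: [-1.9, 0.2, 5.7]
finger_gap: 0.0553
finger_force: 36.9
```

{"method": "servo_tool", "body": {
  "translation": [
    [0,0,-0.5],
    [0,0,-1],
    [0,0,-2],
    [0,0,-2.5],
    [0,0,-2],
    [0,0,-1.5],
    [0,0,0],
    [0,0,0]
  ],
  "rot": [
    [0,0,0],
    [0,0,0],
    [0,0,0],
    [0,0,0],
    [0,0,0],
    [0,0,0],
    [0,0,0],
    [0,0,0]
  ]
}}

```text
clock: 32.6
position: [0.4615, 0.1345, 0.0978]
tcp_rot: [[0.928, 0.372, -0.001], [0.372, -0.928, -0.0], [-0.001, 0.0, -1.0]]
wrist_force: [0.9, 0.4, -0.7]
finger_gap: 0.055
finger_force: 37.6
```

```bash
python3 - <<'E'
from h import *
s=st();go(s,.54,-.2);go(s,.507,-.435,None,11.5)
E
```

```text
t 32.6 pos [0.4615 0.1345 0.0978] phi 21.83 zax [-0.0007 -0.0004 -1.    ] gap 0.055 F [ 0.8515  0.3659 -0.6702] ff 37.57486581802368 q [  -2.   22.  -25.  120.   14.   40. -105.]
tool cm [-5.15 33.97  0.01] |.| 34.4 rotz None
tool cm [-16.95  54.56   0.02] |.| 57.1 rotz 10.3
```

{"method": "servo_tool", "body": {
  "translation": [
    [-0.7,2.2,0],
    [-1.3,4.1,0],
    [-1.6,5.2,0],
    [-1.8,5.7,0],
    [-1.8,5.7,0],
    [-1.8,5.7,0],
    [-1.8,5.7,0],
    [-1.7,5.5,0]
  ],
  "rot": [
    [0,0,0],
    [0,0,0],
    [0,0,0],
    [0,0,0],
    [0,0,0],
    [0,0,0],
    [0,0,0],
    [0,0,0]
  ]
}}

```text
clock: 33.6
position: [0.4932, -0.2829, 0.0972]
tcp_rot: [[0.928, 0.372, -0.002], [0.372, -0.928, 0.001], [-0.001, -0.001, -1.0]]
wrist_force: [1.2, 0.7, -0.8]
finger_gap: 0.0552
finger_force: 37.6
```

{"method": "servo_tool", "body": {
  "translation": [
    [-1.5,4.9,0],
    [-1.4,4.4,0],
    [-1.0,3.3,0],
    [-0.6,2.2,0],
    [0,0,0],
    [0,0,0],
    [0,0,0],
    [0,0,0]
  ],
  "rot": [
    [0,0,0],
    [0,0,0],
    [0,0,0],
    [0,0,4],
    [0,0,4],
    [0,0,2.4],
    [0,0,0],
    [0,0,0]
  ]
}}

```text
clock: 34.6
position: [0.5072, -0.4347, 0.0981]
tcp_rot: [[0.98, 0.2, -0.0], [0.2, -0.98, 0.0], [-0.0, -0.0, -1.0]]
wrist_force: [-0.3, 0.0, -0.8]
finger_gap: 0.0552
finger_force: 37.6
```

```bash
python3 - <<'E'
from h import *
s=st();im=ctrl.capture("wrist");np.save("pics/w10.npy",im)
import pickle;pickle.dump(s,open("s10.p","wb"));go(s,.507,-.435,.012,11.5)
# project expected rim corners into wrist view
i=ctrl.camera_info("wrist");f=210/np.tan(np.radians(i["fovy"]/2))
T=np.eye(4);T[:3,:3]=s["tcp_rot"];T[:3,3]=s["position"];Q=np.linalg.inv(T@i["tool_from_camera"])
a=np.radians(11.5);R=np.array([[np.cos(a),-np.sin(a)],[np.sin(a),np.cos(a)]])
o=im[:,:,::-1].copy()
pts=[]
for c in((85,65),(85,-65),(-85,-65),(-85,65)):
    p=Q@np.r_[np.array([.507,-.435])+R@(np.array(c)/1000),.017,1];d=np.array([p[0],-p[1],-p[2]]);r=np.arctan2(np.hypot(d[0],d[1]),d[2]);q=np.hypot(d[0],d[1])
    pts.append((i["cx"]+f*r*d[0]/q,i["cy"]+f*r*d[1]/q))
print(np.array(pts).round(1))
cv2.polylines(o,[np.array(pts).round().astype(int)],True,(0,0,255),1)
cv2.imwrite("pics/w10.png",cv2.resize(o,None,fx=1.42,fy=1.42))
E
```

```text
t 34.6 pos [ 0.5072 -0.4347  0.0981] phi 11.52 zax [-0.0003  0.0003 -1.    ] gap 0.0552 F [-0.2571  0.0121 -0.7594] ff 37.57631599903107 q [ 45.  35. -14.  95.  10.  51. -52.]
tool cm [-0.03  0.03  8.61] |.| 8.6 rotz 0.0
[[181.1 103.8]
 [368.5 103.9]
 [350.4 311.8]
 [199.1 311.8]]
```

View pics/w10.png

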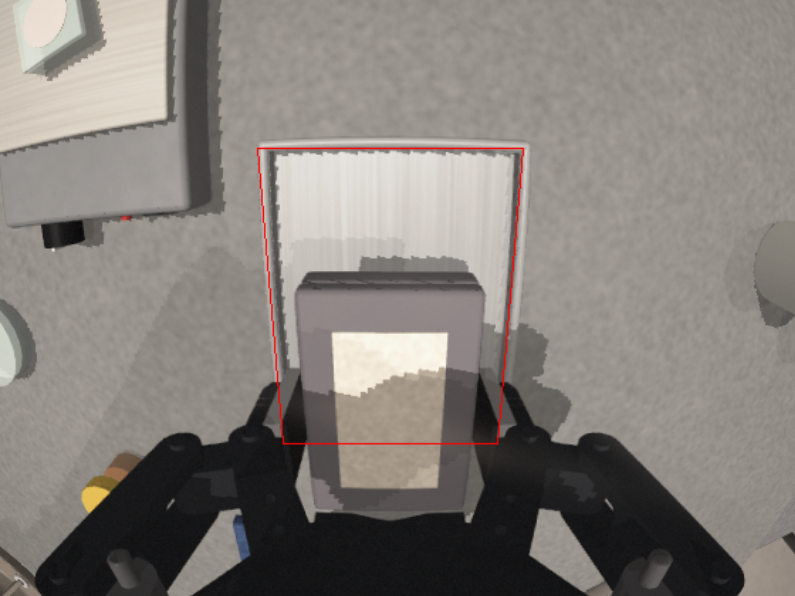

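The case is held square over the steel tray. The real rim, (262,143) to (528,147), lies about 3 mm farther out than the predicted red outline. The block stands on the hotplate at upper left.

{"method": "servo_tool", "body": {
  "translation": [
    [0.3,0.1,1.5],
    [0,0,2.2],
    [0,0,2.2],
    [0,0,1.3],
    [0,0,0.8],
    [0,0,0.4],
    [0,0,0.2],
    [0,0,0]
  ],
  "rot": [
    [0,0,0],
    [0,0,0],
    [0,0,0],
    [0,0,0],
    [0,0,0],
    [0,0,0],
    [0,0,0],
    [0,0,0]
  ]
}}

```text
clock: 35.65
position: [0.5105, -0.4359, 0.0127]
tcp_rot: [[0.98, 0.198, 0.001], [0.198, -0.98, -0.001], [0.001, 0.001, -1.0]]
wrist_force: [-0.2, -0.9, -1.0]
finger_gap: 0.0552
finger_force: 37.6
```

{"method": "servo_tool", "body": {
  "translation": [
    [0,0,0.1],
    [0,0,0.1],
    [0,0,0.1],
    [0,0,0.1],
    [0,0,0.1],
    [0,0,0],
    [0,0,0],
    [0,0,0]
  ],
  "rot": [
    [0,0,0],
    [0,0,0],
    [0,0,0],
    [0,0,0],
    [0,0,0],
    [0,0,0],
    [0,0,0],
    [0,0,0]
  ]
}}

```text
clock: 36.65
position: [0.5103, -0.4357, 0.0073]
tcp_rot: [[0.98, 0.198, -0.0], [0.198, -0.98, 0.0], [-0.0, -0.0, -1.0]]
wrist_force: [0.1, -0.3, -0.5]
finger_gap: 0.0553
finger_force: 37.6
```

Not touching yet, so 1.5 mm further.

{"method": "servo_tool", "body": {
  "translation": [
    [0,0,0.1],
    [0,0,0.05],
    [0,0,0],
    [0,0,0],
    [0,0,0],
    [0,0,0],
    [0,0,0],
    [0,0,0]
  ],
  "rot": [
    [0,0,0],
    [0,0,0],
    [0,0,0],
    [0,0,0],
    [0,0,0],
    [0,0,0],
    [0,0,0],
    [0,0,0]
  ]
}}

```text
clock: 37.65
position: [0.5104, -0.4357, 0.0072]
tcp_rot: [[0.98, 0.198, -0.0], [0.198, -0.98, -0.0], [-0.0, 0.0, -1.0]]
wrist_force: [-3.2, 2.7, 10.0]
finger_gap: 0.0555
finger_force: 38.7
```

Contact. Release and rise.

{"method": "servo_tool", "body": {
  "translation": [
    [0,0,0],
    [0,0,0],
    [0,0,0],
    [0,0,0],
    [0,0,-1.5],
    [0,0,-3],
    [0,0,-4],
    [0,0,-4]
  ],
  "rot": [
    [0,0,0],
    [0,0,0],
    [0,0,0],
    [0,0,0],
    [0,0,0],
    [0,0,0],
    [0,0,0],
    [0,0,0]
  ],
  "fingers": 0.6
}}

```text
clock: 38.65
position: [0.5104, -0.4357, 0.1331]
tcp_rot: [[0.98, 0.198, 0.001], [0.198, -0.98, -0.0], [0.001, 0.001, -1.0]]
wrist_force: [0.1, 0.3, 1.2]
finger_gap: 0.0682
finger_force: 0.0
```

```bash
python3 - <<'E'
from h import *
s=st();go(s,.421,-.1545)
E
```

```text
t 38.65 pos [ 0.5104 -0.4357  0.1331] phi 11.44 zax [ 0.0007 -0.0005 -1.    ] gap 0.0682 F [0.0953 0.2972 1.1911] ff 0.0 q [ 45.  33. -14.  94.  10.  54. -51.]
tool cm [ -3.19 -29.33  -0.02] |.| 29.5 rotz None
```

{"method": "servo_tool", "body": {
  "translation": [
    [-0.2,-2.1,0],
    [-0.5,-4.4,0],
    [-0.6,-5.6,0],
    [-0.6,-5.6,0],
    [-0.6,-5.3,0],
    [-0.4,-3.8,0],
    [-0.3,-2.5,0],
    [0,0,0]
  ],
  "rot": [
    [0,0,0],
    [0,0,0],
    [0,0,0],
    [0,0,0],
    [0,0,0],
    [0,0,-7],
    [0,0,-8],
    [0,0,0]
  ],
  "fingers": 1
}}

```text
clock: 39.65
position: [0.4177, -0.1546, 0.1318]
tcp_rot: [[0.894, 0.448, 0.001], [0.448, -0.894, -0.001], [0.0, 0.001, -1.0]]
wrist_force: [0.8, -0.6, 0.2]
finger_gap: 0.0851
finger_force: 0.0
```

```bash
python3 - <<'E'
from h import *
s=st();im=ctrl.capture("wrist");np.save("pics/w11.npy",im)
import pickle;pickle.dump(s,open("s11.p","wb"))
g=cv2.GaussianBlur(cv2.cvtColor(im,cv2.COLOR_RGB2GRAY),(3,3),0)
h=cv2.HoughCircles(g[120:320,150:400],cv2.HOUGH_GRADIENT,1,20,param1=80,param2=20,minRadius=28,maxRadius=50)
for c in h[0][:3]:
    p=c[:2]+(150,120);a,b=at("wrist",p-(c[2],0),.022,s),at("wrist",p+(c[2],0),.022,s);print(c,at("wrist",p,.022,s),"diam",np.linalg.norm(a-b))
# colour check: pixels bluish-green pale vs. desk
hs=cv2.cvtColor(im,cv2.COLOR_RGB2LAB).astype(int);m=((hs[:,:,1]<126)&(hs[:,:,0]>120)).astype(np.uint8);n,l,stt,ct=cv2.connectedComponentsWithStats(m)
k=1+np.argsort(-stt[1:,4])[:3];print(stt[k],ct[k]);[print(at("wrist",ct[j],.022,s)) for j in k]
E
```

```text
t 39.65 pos [ 0.4177 -0.1546  0.1318] phi 26.6 zax [ 0.0008 -0.0007 -1.    ] gap 0.0851 F [ 0.8233 -0.6486  0.1819] ff 0.0 q [ 33.  15. -24. 124.   9.  43. -60.]
[125.5  81.5  38.2] [ 0.4227 -0.1537] diam 0.06226532699991014
[[ 238  168   76   72 2216]
 [ 484    9   29   55  537]
 [   0  146   25   51  427]] [[278.4869 209.7008]
 [493.4898  40.0093]
 [ 10.8993 171.4005]]
[ 0.4175 -0.159 ]
[ 0.6455 -0.2595]
[0.3328 0.1014]
```

{"method": "servo_tool", "body": {
  "translation": [
    [0.2,0.1,2.5],
    [0,0,3],
    [0,0,3],
    [0,0,2.2],
    [0,0,1.2],
    [0,0,0.9],
    [0,0,0],
    [0,0,0]
  ],
  "rot": [
    [0,0,0],
    [0,0,0],
    [0,0,0],
    [0,0,0],
    [0,0,0],
    [0,0,0],
    [0,0,0],
    [0,0,0]
  ]
}}

```text
clock: 40.7
position: [0.4208, -0.1562, 0.0034]
tcp_rot: [[0.896, 0.445, 0.001], [0.445, -0.896, -0.0], [0.001, 0.001, -1.0]]
wrist_force: [-0.5, -0.0, -0.1]
finger_gap: 0.0856
finger_force: 0.0
```

```bash
python3 - <<'E'
from h import *
s=st();go(s,.4225,-.1538,.003)
E
```

```text
t 40.7 pos [ 0.4208 -0.1562  0.0034] phi 26.41 zax [ 0.0011 -0.0004 -1.    ] gap 0.0856 F [-0.5301 -0.0247 -0.0801] ff 0.0 q [ 27.  29. -17. 127.  20.  26. -70.]
tool cm [ 0.26 -0.14  0.04] |.| 0.3 rotz None
```

{"method": "servo_tool", "body": {
  "translation": [
    [0.25,-0.15,0.05],
    [0,0,0],
    [0,0,0],
    [0,0,0],
    [0,0,0],
    [0,0,0],
    [0,0,0],
    [0,0,0]
  ],
  "rot": [
    [0,0,0],
    [0,0,0],
    [0,0,0],
    [0,0,0],
    [0,0,0],
    [0,0,0],
    [0,0,0],
    [0,0,0]
  ],
  "fingers": -1,
  "force": 30
}}

```text
clock: 41.7
position: [0.4225, -0.1532, 0.003]
tcp_rot: [[0.895, 0.445, 0.001], [0.445, -0.895, -0.0], [0.001, 0.001, -1.0]]
wrist_force: [-1.1, 1.3, 5.8]
finger_gap: 0.0628
finger_force: 31.4
```

{"method": "servo_tool", "body": {
  "translation": [
    [0,0,-0.3],
    [0,0,-0.7],
    [0,0,-1.5],
    [0,0,-2],
    [0,0,-2],
    [0,0,-1.5],
    [0,0,0],
    [0,0,0]
  ],
  "rot": [
    [0,0,0],
    [0,0,0],
    [0,0,0],
    [0,0,0],
    [0,0,0],
    [0,0,0],
    [0,0,0],
    [0,0,0]
  ]
}}

```text
clock: 42.7
position: [0.4214, -0.1535, 0.082]
tcp_rot: [[0.895, 0.445, -0.0], [0.445, -0.895, 0.0], [-0.0, -0.0, -1.0]]
wrist_force: [-0.2, -0.1, -1.2]
finger_gap: 0.0623
finger_force: 33.1
```

```bash
python3 - <<'E'
from h import *
s=st();go(s,.5,.15);go(s,.525,.443)
im=ctrl.capture("wrist");np.save("pics/w12.npy",im)
g=cv2.GaussianBlur(cv2.cvtColor(im,cv2.COLOR_RGB2GRAY),(3,3),0)
for zz in (s["position"][2]+.018,):
  h=cv2.HoughCircles(g,cv2.HOUGH_GRADIENT,1,30,param1=80,param2=25,minRadius=38,maxRadius=80)
  for c in h[0][:3]:print(c,at("wrist",c[:2],zz,s),np.linalg.norm(at("wrist",c[:2]+(c[2],0),zz,s)-at("wrist",c[:2]-(c[2],0),zz,s)))
E
```

```text
t 42.7 pos [ 0.4214 -0.1535  0.082 ] phi 26.43 zax [-0.0005  0.0001 -1.    ] gap 0.0623 F [-0.2417 -0.1296 -1.2436] ff 33.13376069068909 q [ 31.  21. -23. 125.  13.  36. -64.]
tool cm [ 20.54 -23.68  -0.  ] |.| 31.4 rotz None
tool cm [ 35.82 -48.81  -0.  ] |.| 60.5 rotz None
[274.5 298.5  67.2] [ 0.4196 -0.1549] 0.0623798215709148
```

{"method": "servo_tool", "body": {
  "translation": [
    [1.4,-2.0,0],
    [2.5,-3.4,0],
    [3.2,-4.4,0],
    [3.6,-4.9,0],
    [3.6,-4.9,0],
    [3.6,-4.9,0],
    [3.6,-4.9,0],
    [3.6,-4.9,0]
  ],
  "rot": [
    [0,0,0],
    [0,0,0],
    [0,0,0],
    [0,0,0],
    [0,0,0],
    [0,0,0],
    [0,0,0],
    [0,0,0]
  ]
}}

```text
clock: 43.75
position: [0.4936, 0.267, 0.0812]
tcp_rot: [[0.895, 0.445, -0.001], [0.445, -0.895, -0.001], [-0.002, 0.0, -1.0]]
wrist_force: [0.8, -0.6, 0.1]
finger_gap: 0.0626
finger_force: 33.1
```

{"method": "servo_tool", "body": {
  "translation": [
    [3.2,-4.4,0],
    [2.9,-3.9,0],
    [2.2,-2.9,0],
    [1.4,-1.9,0],
    [1.1,-1.4,0],
    [0,0,0],
    [0,0,0],
    [0,0,0]
  ],
  "rot": [
    [0,0,0],
    [0,0,0],
    [0,0,0],
    [0,0,0],
    [0,0,0],
    [0,0,0],
    [0,0,0],
    [0,0,0]
  ]
}}

```text
clock: 44.75
position: [0.5264, 0.4418, 0.0822]
tcp_rot: [[0.896, 0.444, 0.0], [0.444, -0.896, -0.001], [-0.0, 0.001, -1.0]]
wrist_force: [-0.4, -0.1, -0.9]
finger_gap: 0.0628
finger_force: 33.1
```

```bash
python3 - <<'E'
from h import *
s=st();go(s,.525,.443,.02)
im=ctrl.capture("wrist");np.save("pics/w12.npy",im)
# dark frame and bright diffuser -> far corners, compared with prediction
hs=im.astype(int).min(2);m=(hs>150).astype(np.uint8);n,l,stt,ct=cv2.connectedComponentsWithStats(m)
k=1+np.argmax(stt[1:,4]);print(stt[k]);ys,xs=np.where(l==k)
P=np.array([at("wrist",(x,y),.011,s) for x,y in zip(xs[::5],ys[::5])])
print("diffuser x,y extents",P.min(0),P.max(0),"expected",.525-.054,.443-.054,.525+.054,.443+.054)
E
```

```text
t 44.75 pos [0.5264 0.4418 0.0822] phi 26.35 zax [ 0.     -0.0011 -1.    ] gap 0.0628 F [-0.4175 -0.1213 -0.9438] ff 33.11635673046112 q [ -29.   39.  -24.   92.   19.   52. -124.]
tool cm [-0.07 -0.18  6.22] |.| 6.2 rotz None
[  178   121   197   141 12727]
diffuser x,y extents [0.4715 0.3892] [0.5805 0.4974] expected 0.47100000000000003 0.389 0.5790000000000001 0.497
```

{"method": "servo_tool", "body": {
  "translation": [
    [0.2,-0.2,1.2],
    [0,0,1.6],
    [0,0,1.5],
    [0,0,1],
    [0,0,0.6],
    [0,0,0.3],
    [0,0,0.1],
    [0,0,0]
  ],
  "rot": [
    [0,0,0],
    [0,0,0],
    [0,0,0],
    [0,0,0],
    [0,0,0],
    [0,0,0],
    [0,0,0],
    [0,0,0]
  ]
}}

```text
clock: 45.8
position: [0.5272, 0.4462, 0.0197]
tcp_rot: [[0.895, 0.445, 0.0], [0.445, -0.895, 0.0], [0.001, -0.0, -1.0]]
wrist_force: [0.4, -0.3, -1.3]
finger_gap: 0.0627
finger_force: 33.1
```

{"method": "servo_tool", "body": {
  "translation": [
    [0,0,0.1],
    [0,0,0.1],
    [0,0,0.1],
    [0,0,0.1],
    [0,0,0.1],
    [0,0,0.05],
    [0,0,0],
    [0,0,0]
  ],
  "rot": [
    [0,0,0],
    [0,0,0],
    [0,0,0],
    [0,0,0],
    [0,0,0],
    [0,0,0],
    [0,0,0],
    [0,0,0]
  ]
}}

```text
clock: 46.8
position: [0.5269, 0.4459, 0.0142]
tcp_rot: [[0.895, 0.445, 0.0], [0.445, -0.895, -0.0], [0.0, 0.0, -1.0]]
wrist_force: [-1.4, -1.4, 4.8]
finger_gap: 0.0626
finger_force: 33.6
```

Contact. Release and rise, then move up and away for a numeric check.

{"method": "servo_tool", "body": {
  "translation": [
    [0,0,0],
    [0,0,0],
    [0,0,0],
    [0,0,0],
    [0,0,-1.5],
    [0,0,-3],
    [0,0,-4],
    [0,0,-4]
  ],
  "rot": [
    [0,0,0],
    [0,0,0],
    [0,0,0],
    [0,0,0],
    [0,0,0],
    [0,0,0],
    [0,0,0],
    [0,0,0]
  ],
  "fingers": 1
}}

```text
clock: 47.8
position: [0.527, 0.4461, 0.1412]
tcp_rot: [[0.895, 0.445, 0.001], [0.445, -0.895, 0.001], [0.001, -0.0, -1.0]]
wrist_force: [0.5, -0.7, 0.4]
finger_gap: 0.0858
finger_force: 0.0
```

{"method": "servo_tool", "body": {
  "translation": [
    [0,0,-2],
    [0,1,-2],
    [0,2,-2],
    [0,3,-1],
    [0,4,0],
    [0,4,0],
    [0,3,0],
    [0,0,0]
  ],
  "rot": [
    [0,0,0],
    [0,0,0],
    [0,0,0],
    [0,0,0],
    [0,0,0],
    [0,0,0],
    [0,0,0],
    [0,0,0]
  ]
}}

```text
clock: 48.8
position: [0.605, 0.2878, 0.2082]
tcp_rot: [[0.899, 0.439, -0.0], [0.439, -0.899, -0.003], [-0.002, 0.003, -1.0]]
wrist_force: [-0.0, -0.2, 0.1]
finger_gap: 0.0855
finger_force: 0.0
```

```bash
python3 - <<'E'
from h import *
s=st()
for n in("scene","top"):
    im=ctrl.capture(n);np.save(f"pics/{n}_end.npy",im);g=cv2.cvtColor(im,cv2.COLOR_RGB2GRAY)
    old=cv2.cvtColor(np.load(f"pics/{n}0.npy"),cv2.COLOR_RGB2GRAY)
    # new things at the stations: difference blobs near each centre
    i=ctrl.camera_info(n);f=210/np.tan(np.radians(i["fovy"]/2));Q=np.linalg.inv(i["pose"])
    for nm,c,zt,r in(("vial",(.689,0),.06,.04),("cruc",(.640,.249),.07,.04),("block",(.631,-.246),.064,.04),("dish",(.526,.443),.033,.05),("case",(.5095,-.435),.025,.06)):
        p=Q@np.r_[c,zt,1];u,v=i["cx"]-f*p[0]/p[2],i["cy"]+f*p[1]/p[2];w=int(r*f/-p[2])
        u0,v0=int(u)-w,int(v)-w;d=cv2.absdiff(im,np.load(f"pics/{n}0.npy"))[max(v0,0):v0+2*w,u0:u0+2*w].max(2);m=d>30
        y,x=np.nonzero(m)
        if len(x)<10: print(n,nm,"few");continue
        bb=((x.min()+x.max())/2+u0,(y.min()+y.max())/2+max(v0,0));print(n,nm,"n",m.sum(),"exp px",round(u,1),round(v,1),"bbox mid",bb,"size",np.ptp(x),np.ptp(y),"pos@top",at(n,bb,zt))
E
```

```text
t 48.8 pos [0.605  0.2878 0.2082] phi 26.01 zax [-0.0002 -0.0033 -1.    ] gap 0.0855 F [-0.0262 -0.1598  0.0873] ff 0.0 q [ -13.   30.  -25.   90.   14.   63. -106.]
scene vial n 282 exp px 325.0 273.2 bbox mid (np.float64(322.0), np.float64(276.5)) size 18 21 pos@top [ 0.6932 -0.0095]
scene cruc n 273 exp px 410.9 212.9 bbox mid (np.float64(405.5), np.float64(210.0)) size 25 30 pos@top [0.6281 0.2421]
scene block n 70 exp px 205.1 294.4 bbox mid (np.float64(205.0), np.float64(301.0)) size 26 14 pos@top [ 0.6444 -0.2508]
scene dish n 479 exp px 444.1 162.7 bbox mid (np.float64(438.5), np.float64(159.5)) size 27 33 pos@top [0.5107 0.4364]
scene case n 940 exp px 105.1 287.9 bbox mid (np.float64(106.5), np.float64(291.0)) size 41 44 pos@top [ 0.5178 -0.4338]
top vial n 162 exp px 284.8 136.8 bbox mid (np.float64(286.0), np.float64(140.5)) size 12 15 pos@top [ 0.6785 -0.0034]
top cruc n 428 exp px 193.2 153.0 bbox mid (np.float64(191.5), np.float64(151.5)) size 25 27 pos@top [0.6441 0.2539]
top block n 158 exp px 375.1 157.2 bbox mid (np.float64(374.0), np.float64(159.5)) size 18 19 pos@top [ 0.6246 -0.2428]
top dish n 291 exp px 125.0 196.3 bbox mid (np.float64(132.5), np.float64(194.5)) size 19 33 pos@top [0.531  0.4225]
top case n 529 exp px 441.5 203.7 bbox mid (np.float64(440.0), np.float64(206.0)) size 26 32 pos@top [ 0.503  -0.4305]
```

```bash
python3 - <<'E'
from h import *
print(ctrl.job_done())
E
```

```text
the job is handed in; nothing more can be done
None
```

I placed and released all five containers at their stations and handed the job in after about 49 s; it returned no verdict, and my last numeric check only showed each one roughly centred.

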